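# Load the sample changer

### The job

Load all the waiting sample racks into the sample changer: slide the bay lock to its released stop, fold the front flap down until it lies level, and slide each waiting rack, nose first, along a free lane under the clear hood until it is fully home against the back stop. Then swing the flap up until it is shut and slide the bay lock back to its locked stop. Leave the rack that is already in the changer and the other things on the bench where they are.

Things in the scene. Friction and masses are not known exactly. Their poses are not given: they have to be found in the camera images.
- bay: The sample changer, a fixed cream bench instrument. Origin: on the bench, under the middle of the flap's hinge; x runs into the machine, away from the robot, y to its left, z up. The deck is 50 mm high and begins at x = 4 mm. Beside its open front stand a wall 80 mm high at y = 147 to 157 mm and, at y below -150 mm, a console 100 mm high that carries the lock.
- bay_stop (a point): Middle of the foot of the back stop, an upright face across all lanes, at x = 200 mm, y = 0, z = 50 mm of the changer. A rack fully home touches it with its nose: the rack's origin is then at x = 115 mm, its grip end at x = 30 mm, just inside the shut flap. Above, the machine's head rises to 185 mm over the bench.
- bay_lanes (a point): Middle of the front of the lanes, at x = 50 mm, y = 0, z = 50 mm of the changer. Four lanes run along x to the back stop, centred at y = -105, -35, 35 and 105 mm, 40 mm wide between guides 12 mm high with rounded noses that begin at x = 50 mm.
- bay_hood (a point): Middle of the lower front edge of the clear hood that covers the lanes from x = 52 mm to the back stop: its underside is 110 mm and its top 118 mm above the bench. In front of it, with the flap down, the deck is open from above.
- flap (a joint): Angle of the front flap, a clear panel 280 x 8 mm reaching 90 mm from its bottom hinge, which runs along the changer's y at x = 0, z = 42 mm. 0: shut, leaning 30 degrees back towards the hood; it grows as it swings out towards the robot to 2.094, level, its upper side 4 mm below the deck. Damped, 0.25 kg: it sinks open past upright (0.52), shut before. The lock bolt holds it shut.
- flap_tab (a point): Point on the flap's pull tab, 118 mm from the hinge line, in the middle of its width. The tab, 26 mm wide along y and 10 mm thick, carries on in the flap's plane from 90 to 136 mm from the hinge; it can be pinched across its width from above at any flap angle.
- baylock (a joint): Travel of the bay lock's slide bolt on the console, right of the lanes: 0 locked (bar before the flap, end stop), 0.040 released (end stop), sliding towards the changer's -y. Needs about 2 N; stays where it is left.
- baylock_top (a point): Top centre of the black lock grip, 24 mm (x) by 18 mm (y) by 36 mm high, standing on the bolt; its top is 148 mm above the bench.
- dish: Glass dish of 90 mm diameter, 16 mm high, with loose caps; bystander. Origin: centre of its underside.
- washbottle: White wash bottle of 66 mm diameter with a red cap, 190 mm high; bystander. Origin: centre of its underside.
- beaker: Glass beaker of 72 mm diameter, 95 mm high; bystander. Origin: centre of its underside.
- rack1: Sample rack waiting on the bench (None if absent): aluminium block 170 x 36 x 32 mm (about 0.26 kg) with a row of six capped vials standing to 46 mm. Origin: centre of its underside; x along its length, z up. Its -x end is the square grip end; its last 15 mm at +x is a nose 22 mm wide, 26 mm high. It can be gripped across its 36 mm width.
- rack1_front (a point): Foot of the grip end of rack1: middle of its underside's -x edge, 85 mm from the origin.
- rack2: Sample rack waiting on the bench (None if absent): aluminium block 170 x 36 x 32 mm (about 0.26 kg) with a row of six capped vials standing to 46 mm. Origin: centre of its underside; x along its length, z up. Its -x end is the square grip end; its last 15 mm at +x is a nose 22 mm wide, 26 mm high. It can be gripped across its 36 mm width.
- rack2_front (a point): Foot of the grip end of rack2: middle of its underside's -x edge, 85 mm from the origin.
- rack3: Sample rack waiting on the bench (None if absent): aluminium block 170 x 36 x 32 mm (about 0.26 kg) with a row of six capped vials standing to 46 mm. Origin: centre of its underside; x along its length, z up. Its -x end is the square grip end; its last 15 mm at +x is a nose 22 mm wide, 26 mm high. It can be gripped across its 36 mm width.
- rack3_front (a point): Foot of the grip end of rack3: middle of its underside's -x edge, 85 mm from the origin.
- parked0: A rack of the same kind that is already loaded: fully home in the lane at y = -105 mm of the changer (None if absent; exactly one such rack is present, its lane is occupied). Not to be moved. Origin: centre of its underside.
- parked1: A rack of the same kind that is already loaded: fully home in the lane at y = -35 mm of the changer (None if absent; exactly one such rack is present, its lane is occupied). Not to be moved. Origin: centre of its underside.
- parked2: A rack of the same kind that is already loaded: fully home in the lane at y = +35 mm of the changer (None if absent; exactly one such rack is present, its lane is occupied). Not to be moved. Origin: centre of its underside.
- parked3: A rack of the same kind that is already loaded: fully home in the lane at y = +105 mm of the changer (None if absent; exactly one such rack is present, its lane is occupied). Not to be moved. Origin: centre of its underside.
There are look-alikes about, which are no part of the job. Leave any turquoise look-alike of the rack2 alone.

How it is judged:
On the way, in this order (a step that is already met when the one before it is completed fails the run):
1. the bay lock is slid to its released stop (value of joint baylock above 0.036 m), for 0.2 s.
2. the flap is folded down level (value of joint flap above 1.98 rad), for 0.2 s.
3. every waiting rack is home under the hood (x of rack1_front in the frame of bay between 0.022 and 0.036 m and y of rack1_front in the frame of bay between -0.13 and 0.13 m and z of rack1_front in the frame of bay between 0.044 and 0.055 m and angle between the x axis of each of rack1, rack2, rack3 and the x axis of bay, either way round below 0.1 rad and angle between each of rack1, rack2, rack3's own z axis and vertical below 0.1 rad and x of rack2_front in the frame of bay between 0.022 and 0.036 m and y of rack2_front in the frame of bay between -0.13 and 0.13 m and z of rack2_front in the frame of bay between 0.044 and 0.055 m and x of rack3_front in the frame of bay between 0.022 and 0.036 m and y of rack3_front in the frame of bay between -0.13 and 0.13 m and z of rack3_front in the frame of bay between 0.044 and 0.055 m), for 0.2 s.
4. the flap is shut again (value of joint flap below 0.07 rad), for 0.2 s.
At the end, for the whole second after the job is handed in: Every waiting rack stands upright in a lane, nose first, within 6 mm of fully home against the back stop; the flap is shut (within 0.07 rad) and the bay lock is within 4 mm of its locked stop (all of step 3 and value of joint flap below 0.07 rad and value of joint baylock below 0.004 m); the robot touches nothing.
It fails at once if the rack already in the changer is moved more than 20 mm (distance of any of parked0, parked1, parked2, parked3 from where it was at the start of the episode above 0.02 m).
It fails at once if the dish, wash bottle or beaker is pushed more than 40 mm or knocked over (distance of any of dish, washbottle, beaker from where it was at the start of the episode above 0.04 m or angle between any of dish, washbottle, beaker's own z axis and vertical above 0.6 rad).
Of rack1, rack2, rack3 only 2 to 3 are there at a start; the rules pass over those that are not, and their reading is None.
Of parked0, parked1, parked2, parked3 only 1 to 1 are there at a start; the rules pass over those that are not, and their reading is None.
At some moment in a run one of rack1, rack2, rack3 may be knocked a few centimetres aside while the robot is not near it.
Once in a run the grip may slacken for a moment while it holds something.
It also fails if it takes over 210 s, if anything falls off the work surface, if the arm or the gripper's body presses on something with over 40 N, if the wrist force passes 120 N, or if a joint passes its speed limit or range.

### The arm

A 7-joint arm with a two-finger parallel gripper is mounted at the origin on the work surface. World frame = base frame: x ahead of the robot, y to its left, z up, the work surface at z = 0. Lengths are in m, angles in rad, forces in N, time in s.
With the tool pointing down it reaches from about 0.425 to 0.825 m from the base axis. Payload 3.6 kg.
Tool frame: the origin (TCP) lies at the very end of the fingers, on their centre line; the grasp point (between the pads) lies 19 mm behind it; z points along the fingers, y is the line along which they close (so a half turn about z gives the same grasp; the last joint's range is limited). The gripper opens to 85 mm and grips with 20 to 120 N. Pads are 22 mm wide; open, the fingers measure 114 mm over their backs; the gripper's body (76 mm by 85 mm) begins 54 mm behind the grasp point. The pads swing forward as they close: fully open they stand 13 mm farther back than shut.
Start: joints at [1.244, 0.615, -0.013, 1.423, 0.008, 1.103, -0.04], TCP at [0.192, -0.621, 0.231] pointing down, gripper open.
Joint ranges: [-3.12, 3.12], [-0.3, 2.06], [-1.34, 1.32], [0.26, 2.42], [-1.36, 4.5], [0.01, 1.98], [-2.84, 2.84]. Speed limits (rad/s): [2.79, 2.79, 3.14, 3.14, 3.14, 3.14, 3.14].

### API

Orientations are given as a unit quaternion [x, y, z, w].
In Python, from plant import manip gives the robot as it stands. The module is installed in compiled form; this text tells all that it offers.
- The arm moves only by the tool carry_out, never from a script. Its argument "plan" is a list of rows, each a list of 3 entries, a list of its own where there are three numbers: the turn, a rotation vector about the tool's x, y, z normalised to -1 to 1, where 1 is 360 degrees, then the shift along the tool's x, y, z normalised to -1 to 1, where 1 is 150 mm, then the opening, from 0 (shut) to 1 (fully open). A call has 1 to 20 rows; each row is the pose to reach, as a shift and turn from the pose commanded when the call began, along the tool's axes at that moment, turning the shorter way round; what a row does not reach only later rows make up. A row lasts 1/12 s, in which the tool goes at most 41.7 mm and 7.16 degrees, less where a joint would pass 70% of its speed; a pose out of reach is approached as far as the arm can. A call with a number of a shift or a turn outside -1 to 1 is refused whole. A call with a gripper value outside its range is refused whole. The fingers move at their own pace and stop on an object; the grip force is fixed at half the most. Time passes only in rows, so rows that repeat a pose let the fingers close. It gives the time, the measured TCP pose, the force, the opening and the grip force at its end, in the units of the state.
- manip.read_state(): the state, without advancing time (a new reading comes with each control period).
- manip.get_image(name): name is "scene" or "top"; returns the picture (384x512x3 uint8, blue, green, red); there is no depth.
- manip.calibration(name): a dict with "fov_y" (degrees; the focal length in pixels is half the picture's height over the tangent of half this angle, whatever the lens; pixels are square), "cx", "cy" (the principal point, pixels), "view" (4x4, takes a point from world to camera coordinates). Camera axes: x right, y down, z forward; pixel columns grow to the right and rows downward; lengths in m; the calibration is good to about 2 mm. A picture is of the moment at which its call begins. calibration takes no time and is no camera call.
- manip.job_done(): hands the job in; it is judged then, once.
The state is a dict: "time": time; "qpos": joint angles; "joint_vel": joint speeds; "effort": joint torques, N m; "eef_pos": TCP position; "tcp_rot": TCP orientation; "force": force on the tool from outside, world axes, zero at the start; "wrist_torque": the same for the moment, N m; "gripper_width": finger opening in m; "gripper_force": force on a finger pad.
Only numpy, scipy, OpenCV 4.12 (cv2) and the standard library are available. Lean on these libraries where they do the work, as an engineer would, in place of code of your own. Each camera call takes 0.05 s, during which the arm holds its last target. There are 200 camera calls.

## Working session

There is one attempt and no reset: what is moved stays moved. The work goes in short steps, Python scripts to look and compute and a tool call to move; the robot and the scene stay as the last step left them, time stands still between calls to the robot, and variables do not carry over. Pictures are saved under pics/ and viewed, at most 14 in all, crops included, and the job is handed in when it is done.

Besides the shell and the picture viewer there is one more tool, called after "Request:" by a JSON object that holds its "api" and its "payload". carry_out: Moves the arm, as the interface text tells. Its arguments: {"type":"object","properties":{"plan":{"type":"array","items":{"type":"array"}}},"required":["plan"]}

```bash
mkdir -p pics; python3 - <<'E'
from plant import manip
import cv2,numpy as np
for n in("scene","top"):
    im=manip.get_image(n); cv2.imwrite(f"pics/{n}0.png",im)
    c=manip.calibration(n); print(n,c["fov_y"],c["cx"],c["cy"]); print(np.round(c["view"],4).tolist(), [k for k in c])
print(manip.read_state())
E
```

```text
scene 55.52159361298903 250.17329023395604 191.05084855079133
[[0.4995, 0.8663, 0.0083, -0.2578], [0.7035, -0.4, -0.5874, -0.3439], [-0.5056, 0.2993, -0.8092, 1.6298], [0.0, 0.0, 0.0, 1.0]] ['fov_y', 'cx', 'cy', 'view']
top 46.3461664904992 254.5331242703999 189.37968187924994
[[0.0019, -1.0, -0.0086, -0.0203], [-0.9967, -0.0012, -0.0814, 0.5749], [0.0814, 0.0088, -0.9966, 1.3768], [0.0, 0.0, 0.0, 1.0]] ['fov_y', 'cx', 'cy', 'view']
{'time': 0.1, 'qpos': array([ 1.24446822,  0.61583011, -0.0126458 ,  1.4247704 ,  0.00810094,
        1.10340616, -0.04044109]), 'joint_vel': array([-0.00190857, -0.00292437,  0.00019975, -0.00289936,  0.00045743,
       -0.00016212,  0.00116502]), 'effort': array([ 7.34129098e-04, -4.70383465e+01,  2.60024322e-01, -1.71569949e+01,
        1.01177918e-02,  5.84000940e-03, -1.76130268e-06]), 'eef_pos': array([ 0.19179934, -0.6203218 ,  0.23023845]), 'tcp_rot': array([ 9.88779569e-01,  1.49377261e-01, -1.83730350e-04, -1.16771631e-03]), 'force': array([ 0.8539006 , -0.26584862,  0.36970437]), 'wrist_torque': array([0.0738517 , 0.01903531, 0.00915415]), 'gripper_force': 0.0, 'gripper_width': 0.08539915890281914}
```

View pics/scene0.png

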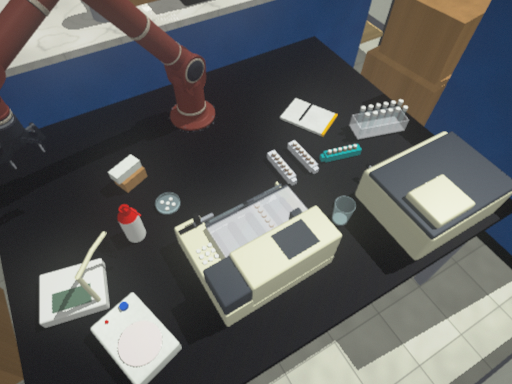

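View pics/top0.png

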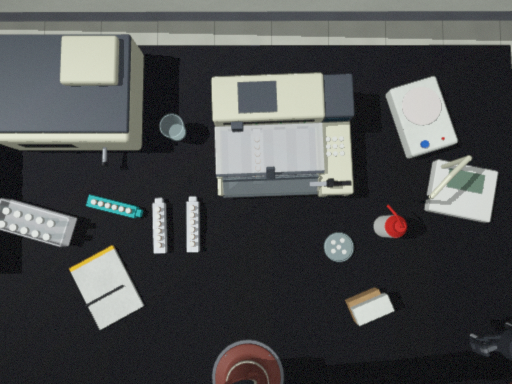

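```bash
cat > h.py <<'E'
import numpy as np, cv2
from plant import manip
from scipy.spatial.transform import Rotation as R
def cal(n):
    c=manip.calibration(n); return 192/np.tan(np.radians(c["fov_y"]/2)),c["cx"],c["cy"],np.array(c["view"])
def ray(n,uv,z):
    f,cx,cy,V=cal(n); d=V[:3,:3].T@np.array([(uv[0]-cx)/f,(uv[1]-cy)/f,1]); o=-V[:3,:3].T@V[:3,3]
    return o+d*(z-o[2])/d[2]
def proj(n,p):
    f,cx,cy,V=cal(n); q=V[:3,:3]@np.asarray(p,float)+V[:3,3]; return np.array([cx+f*q[0]/q[2],cy+f*q[1]/q[2]])
E
python3 - <<'E'
from h import *
t=cv2.imread("pics/top0.png"); s=cv2.imread("pics/scene0.png")
cv2.imwrite("pics/c1.png",cv2.resize(t[170:270,80:210],None,fx=6,fy=6,interpolation=2))
cv2.imwrite("pics/c2.png",cv2.resize(t[66:206,200:370],None,fx=4.25,fy=4.25,interpolation=2)[:600])
E
```

```text
(no output)
```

View pics/c1.png

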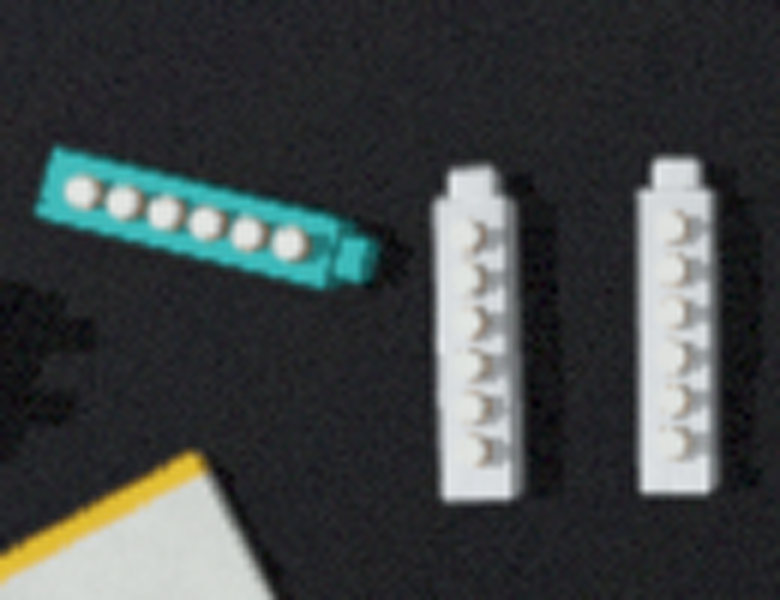

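View pics/c2.png

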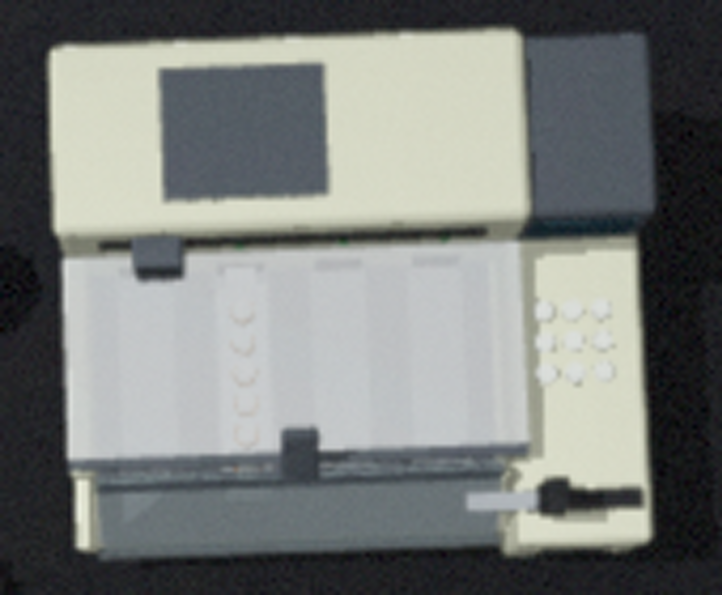

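```bash
python3 - <<'E'
from h import *
t=cv2.imread("pics/top0.png").astype(int)
g=t.sum(2)/3
# hood/flap dark line: for columns find darkest row 165..182
for c in range(222,324,8):
    col=g[166:186,c]; print(c,col.astype(int).tolist())
print("wall left rows"); 
for r in (184,188,192): print(r,g[r,212:230].astype(int).tolist())
hsv=cv2.cvtColor(t.astype(np.uint8),cv2.COLOR_BGR2HSV)
# waiting racks: bright low-sat
m=((hsv[...,2]>120)&(hsv[...,1]<60)).astype(np.uint8)
m[:, :150]=0;m[:,205:]=0;m[:190]=0;m[260:]=0
n,l,st,ce=cv2.connectedComponentsWithStats(m)
for i in range(1,n):
    if st[i,4]>100:
        r=cv2.minAreaRect(np.argwhere(l==i)[:,::-1].astype(np.float32)); print(st[i],r)
        for x in (190,191,192): pass
        for rr in range(204,250,8): 
            xs=np.where(l[rr]==i)[0]; print(rr,xs.min(),xs.max(),end="; ")
        print()
print("top rack vials mid columns")
for c in(160,194): print(g[194:258,c].astype(int).tolist())
# parked caps
print("parked row profile", [ (r,g[r,245:270].astype(int).tolist()) for r in (139,147,155,163)])
print("tab",[ (r,g[r,262:280].astype(int).tolist()) for r in (168,172,176)])
print("lock",[ (r,g[r,310:354].astype(int).tolist()) for r in (180,183,186)])
print("lock col",g[174:196,330].astype(int).tolist())
E
```

```text
222 [196, 195, 196, 196, 195, 197, 197, 186, 119, 100, 99, 115, 116, 114, 115, 115, 138, 147, 145, 146]
230 [198, 197, 200, 200, 199, 198, 196, 173, 111, 99, 98, 109, 115, 115, 75, 84, 122, 127, 128, 125]
238 [198, 197, 199, 199, 199, 198, 191, 153, 108, 100, 108, 117, 119, 92, 74, 89, 112, 110, 112, 112]
246 [192, 194, 193, 193, 193, 192, 185, 132, 102, 97, 90, 103, 96, 79, 75, 93, 110, 112, 110, 113]
254 [203, 203, 202, 203, 204, 201, 180, 115, 94, 95, 129, 101, 99, 69, 80, 115, 119, 119, 113, 110]
262 [203, 203, 202, 202, 203, 196, 157, 110, 100, 114, 117, 100, 95, 73, 86, 115, 116, 115, 112, 111]
270 [158, 95, 87, 73, 65, 65, 65, 68, 68, 64, 69, 64, 62, 71, 93, 111, 111, 114, 111, 110]
278 [199, 198, 199, 199, 198, 187, 101, 66, 76, 108, 99, 115, 80, 76, 101, 113, 114, 111, 113, 114]
286 [197, 198, 199, 198, 195, 168, 109, 98, 102, 120, 102, 109, 74, 80, 110, 111, 113, 112, 110, 113]
294 [193, 192, 193, 193, 186, 146, 105, 93, 82, 100, 110, 92, 74, 91, 108, 112, 110, 113, 114, 112]
302 [197, 198, 198, 198, 187, 118, 95, 93, 112, 111, 116, 77, 71, 102, 109, 115, 111, 112, 111, 112
[... 2376 characters left out ...]
132, 190, 208, 209, 207, 201, 136, 70, 48, 48, 48, 48, 46, 60, 120, 148, 149, 159, 195, 197, 177, 172, 174, 171, 173, 170, 150, 145, 143, 145, 153, 188, 156, 71]), (183, [174, 179, 179, 179, 179, 180, 180, 181, 180, 182, 181, 181, 182, 182, 183, 177, 126, 57, 45, 48, 47, 50, 48, 43, 33, 35, 34, 28, 32, 32, 32, 36, 46, 48, 49, 49, 46, 49, 49, 47, 63, 128, 156, 76]), (186, [127, 129, 132, 134, 131, 131, 123, 134, 135, 132, 128, 147, 191, 190, 150, 148, 135, 76, 57, 59, 56, 53, 61, 105, 108, 111, 113, 112, 113, 127, 129, 129, 139, 178, 183, 202, 204, 204, 206, 206, 205, 204, 174, 83])]
lock col [211, 213, 211, 200, 117, 56, 48, 46, 48, 47, 52, 53, 56, 115, 175, 211, 213, 212, 208, 184, 127, 66]
```

```bash
python3 - <<'E'
from h import *
_,_,_,V=cal("top"); print("cam",-V[:3,:3].T@V[:3,3])
P=lambda u,v,z: ray("top",(u,v),z)[:2]
a=P(222,173.5,.118);b=P(318,170.0,.118); d=a-b; yaw=np.arctan2(-d[0],d[1]); print("yaw",yaw,a,b)
c,s=np.cos(yaw),np.sin(yaw); ex=np.array([c,s]); ey=np.array([-s,c])
n=lambda p:(p@ex,p@ey)
print("hood x0",n((a+b)/2)[0]-.052)
tab=P(270.2,166.3,.160); print("tab top: x0,y0",n(tab)[0]-.068,n(tab)[1])
w=P(217,186,.080); print("wall y0",n(w)[1]-.157)
# parked caps at z .096, row centre cols; row139: centre 254.5? 
for r,cc in((139,254),(147,254.6),(155,255.2),(163,255.7)): print("parked y0",n(P(cc,r,.082))[1]-.035)
L=P(330.0,182.4,.148); print("lock",L,n(L))
for nm,pts in(("A",[(192,196,250+1.6)]),):pass
for nm,u0,u1,rt,rb in(("rackR",192.1,192.1,195.9,251.9),("rackL",158.2,159.1,197.2,253.0)):
    t=P(u0,rt,.026); b=P(u1,rb,.032); print(nm,t,b,np.linalg.norm(t-b),"yaw",np.arctan2((t-b)[1],(t-b)[0]),(t+b)/2)
E
```

```text
cam [ 0.4609823  -0.03168875  1.41880918]
yaw 0.03755869595145437 [0.61357492 0.0748408 ] [ 0.62409969 -0.20524912]
hood x0 0.5639524661896916
tab top: x0,y0 0.5583751136746711 -0.08836636577934484
wall y0 -0.08619385197833423
parked y0 -0.08015511667694356
parked y0 -0.08109455254334905
parked y0 -0.08203121344351719
parked y0 -0.08266484493691291
lock [ 0.58488103 -0.23497142] (np.float64(0.5756453981595753), np.float64(-0.2567679141977142))
rackR [0.55405783 0.17504539] [0.3813211  0.17186985] 0.17276591279121187 yaw 0.018381648088775248 [0.46768947 0.17345762]
rackL [0.5498555  0.28078709] [0.37772386 0.27333392] 0.17229292150138273 yaw 0.04327223873500903 [0.46378968 0.2770605 ]
```

```bash
cat >> h.py <<'E'
YAW=.0376; ex=np.array([np.cos(YAW),np.sin(YAW)]); ey=np.array([-ex[1],ex[0]])
O=.562*ex-.0875*ey
def tobay(p): d=np.asarray(p)[:2]-O; return np.array([d@ex,d@ey,p[2]])
def frombay(b): return np.array([*(O+b[0]*ex+b[1]*ey),b[2]])
def st():
    s=manip.read_state(); b=tobay(s["eef_pos"]); q=R.from_quat(s["tcp_rot"]).as_matrix()
    print("t",round(s["time"],2),"TCP bay mm",np.round(b*1000,1),"toolx yaw rel bay deg",round(np.degrees(np.arctan2(q[1,0],q[0,0])-YAW),2),"zaxis",np.round(q[:,2],3),"F",np.round(s["force"],1),"w",round(s["gripper_width"]*1000,1),"gf",round(s["gripper_force"],1)); return s
E
python3 -c "
from h import *
st(); print('O',O)
print('dish',tobay(ray('top',(339,247),.01)),'bottle',tobay(ray('top',(384,226),.19)))"
```

```text
t 0.1 TCP bay mm [-393.7 -539.6  230.2] toolx yaw rel bay deg 15.03 zaxis [-0.001  0.002 -1.   ] F [ 0.9 -0.3  0.4] w 85.4 gf 0.0
O [ 0.56489201 -0.06631193]
dish [-0.1766088  -0.20985184  0.01      ] bottle [-0.1147345  -0.30331416  0.19      ]
```

Request:
{"api": "carry_out", "payload": {"plan": [[[0, 0, 0.0418], [0.833, -0.44, -0.467], 1], [[0, 0, 0.0418], [0.833, -0.44, -0.467], 1], [[0, 0, 0.0418], [0.833, -0.44, -0.467], 1], [[0, 0, 0.0418], [0.833, -0.44, -0.467], 1], [[0, 0, 0.0418], [0.833, -0.44, -0.467], 1], [[0, 0, 0.0418], [0.833, -0.44, -0.467], 1]]}}

```text
time: 0.6
eef_pos: [0.2943, -0.5195, 0.3022]
tcp_rot: [1.0, 0.021, 0.001, 0.0]
force: [-1.4, 0.1, -0.3]
gripper_width: 0.0854
gripper_force: 0.0
```

```bash
python3 -c "
from h import *
st()"
```

```text
t 0.6 TCP bay mm [-287.4 -442.7  302.2] toolx yaw rel bay deg 0.28 zaxis [ 0.002 -0.001 -1.   ] F [-1.4  0.1 -0.3] w 85.4 gf 0.0
```

Request:
{"api": "carry_out", "payload": {"plan": [[[0, 0, 0], [1, -0.91, 0], 0.6], [[0, 0, 0], [1, -0.91, 0], 0.6], [[0, 0, 0], [1, -0.91, 0], 0.6], [[0, 0, 0], [1, -0.91, 0], 0.6], [[0, 0, 0], [1, -0.91, 0], 0.6], [[0, 0, 0], [1, -0.91, 0], 0.6]]}}

```text
time: 1.1
eef_pos: [0.4431, -0.3714, 0.3]
tcp_rot: [1.0, 0.025, 0.002, -0.004]
force: [1.5, 1.2, -0.9]
gripper_width: 0.0513
gripper_force: 0.0
```

Request:
{"api": "carry_out", "payload": {"plan": [[[0, 0, 0], [1, -0.91, 0], 0.6], [[0, 0, 0], [1, -0.91, 0], 0.6], [[0, 0, 0], [1, -0.91, 0], 0.6], [[0, 0, 0], [1, -0.91, 0], 0.6], [[0, 0, 0], [1, -0.91, 0.6], 0.6], [[0, 0, 0], [1, -0.91, 0.6], 0.6], [[0, 0, 0], [1, -0.91, 0.6], 0.6], [[0, 0, 0], [1, -0.91, 0.6], 0.6], [[0, 0, 0], [1, -0.91, 0.6], 0.6]]}}

```text
time: 1.85
eef_pos: [0.5802, -0.2389, 0.2099]
tcp_rot: [1.0, 0.018, -0.002, 0.0]
force: [-0.1, -0.4, 0.6]
gripper_width: 0.0513
gripper_force: 0.0
```

```bash
python3 - <<'E'
from h import *
st()
cv2.imwrite("pics/scene1.png",cv2.resize(manip.get_image("scene")[150:320,130:370],None,fx=3.2,fy=3.2,interpolation=2))
E
```

```text
t 1.85 TCP bay mm [   8.9 -173.   209.9] toolx yaw rel bay deg -0.14 zaxis [-0.004 -0.    -1.   ] F [-0.1 -0.4  0.6] w 51.3 gf 0.0
```

View pics/scene1.png

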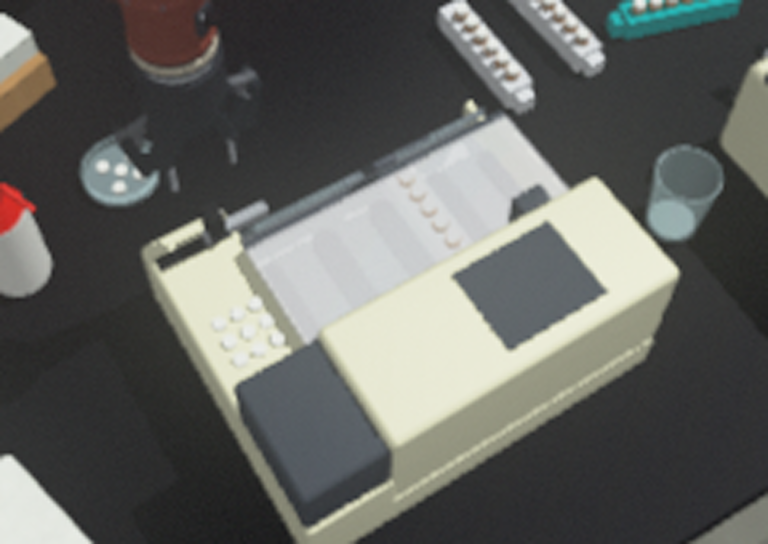

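Request:
{"api": "carry_out", "payload": {"plan": [[[0, 0, 0], [0.03, -0.027, 0.25], 0.6], [[0, 0, 0], [0.03, -0.027, 0.45], 0.6], [[0, 0, 0], [0.03, -0.027, 0.57], 0.6], [[0, 0, 0], [0.03, -0.027, 0.57], 0.6], [[0, 0, 0], [0.03, -0.027, 0.57], 0], [[0, 0, 0], [0.03, -0.027, 0.57], 0], [[0, 0, 0], [0.03, -0.027, 0.57], 0], [[0, 0, 0], [0.03, -0.027, 0.57], 0], [[0, 0, 0], [0.03, -0.027, 0.57], 0], [[0, 0, 0], [0.03, -0.027, 0.57], 0]]}}

```text
time: 2.73
eef_pos: [0.5874, -0.2351, 0.1291]
tcp_rot: [1.0, 0.018, 0.003, 0.002]
force: [-0.8, -2.2, 7.2]
gripper_width: 0.0165
gripper_force: 61.2
```

```bash
python3 -c "
from h import *
st()"
```

```text
t 2.73 TCP bay mm [  16.2 -169.5  129.1] toolx yaw rel bay deg -0.08 zaxis [ 0.006 -0.004 -1.   ] F [-0.8 -2.2  7.2] w 16.5 gf 61.2
```

Request:
{"api": "carry_out", "payload": {"plan": [[[0, 0, 0], [0, 0.07, -0.02], 0], [[0, 0, 0], [0, 0.14, -0.02], 0], [[0, 0, 0], [0, 0.21, -0.02], 0], [[0, 0, 0], [0, 0.273, -0.02], 0], [[0, 0, 0], [0, 0.273, -0.02], 0], [[0, 0, 0], [0, 0.273, -0.02], 0], [[0, 0, 0], [0, 0.273, -0.02], 0], [[0, 0, 0], [0, 0.273, -0.02], 0], [[0, 0, 0], [0, 0.273, -0.02], 0]]}}

```text
time: 3.48
eef_pos: [0.5888, -0.2751, 0.1293]
tcp_rot: [1.0, 0.018, 0.002, 0.001]
force: [5.1, -0.6, -3.7]
gripper_width: 0.0165
gripper_force: 60.8
```

```bash
python3 -c "
from h import *
st()"
```

```text
t 3.48 TCP bay mm [  16.  -209.5  129.3] toolx yaw rel bay deg -0.04 zaxis [ 0.004 -0.002 -1.   ] F [ 5.1 -0.6 -3.7] w 16.5 gf 60.8
```

Request:
{"api": "carry_out", "payload": {"plan": [[[0, 0, 0], [0, 0, -0.02], 0.6], [[0, 0, 0], [0, 0, -0.02], 0.6], [[0, 0, 0], [0, 0, -0.02], 0.6], [[0, 0, 0], [0, 0, -0.02], 0.6], [[0, 0, 0], [0, 0, -0.2], 0.6], [[0, 0, 0], [0, 0, -0.4], 0.6], [[0, 0, 0], [0, 0, -0.6], 0.6], [[0, 0, 0], [0.15, -0.25, -0.6], 0.6], [[0, 0, 0], [0.3, -0.5, -0.6], 0.6], [[0, 0, 0], [0.3, -0.75, -0.6], 0.6], [[0, 0, 0], [0.3, -1, -0.6], 0.6], [[0, 0, 0], [0.3, -1, -0.6], 0.6]]}}

```text
time: 4.48
eef_pos: [0.6273, -0.1089, 0.2189]
tcp_rot: [1.0, 0.026, -0.0, -0.005]
force: [-0.0, 1.9, -0.2]
gripper_width: 0.0514
gripper_force: 0.0
```

```bash
python3 - <<'E'
from h import *
st()
im=manip.get_image("top"); cv2.imwrite("pics/top1.png",im)
g=im[176:192,318:358].astype(int).sum(2)//3
print([np.where(r<60)[0]+318 for r in g[3:8]])
s=manip.get_image("scene"); cv2.imwrite("pics/scene2.png",s)
E
```

```text
t 4.48 TCP bay mm [ 60.7 -44.9 218.9] toolx yaw rel bay deg 0.86 zaxis [-0.001  0.01  -1.   ] F [-0.   1.9 -0.2] w 51.4 gf 0.0
[array([340, 341, 342, 343, 344, 345, 346, 353, 354, 355, 356, 357]), array([340, 341, 342, 343, 344, 345, 346, 353, 354, 355, 356, 357]), array([339, 340, 341, 342, 343, 344, 345, 346, 347, 348, 349, 354, 355,
       356, 357]), array([339, 340, 341, 342, 343, 344, 345, 346, 347, 348, 349, 350, 354,
       355, 356, 357]), array([340, 341, 342, 343, 344, 345, 346, 347, 348, 349, 350, 353, 354,
       355, 356, 357])]
```

```bash
python3 - <<'E'
from h import *
E=[]
for f,lo in(("top0",320),("top1",333)):
    g=cv2.imread(f"pics/{f}.png").astype(float).sum(2)/3
    print([g[r,lo:lo+18].astype(int).tolist() for r in (178,179,180,181)])
    s=[]
    r=g[178:181,lo:lo+18].mean(0); cr=[i+(r[i]-95)/(r[i]-r[i+1])+lo for i in range(17) if (r[i]-95)*(r[i+1]-95)<0]; print(cr)
    E.append(cr); print([tobay(ray("top",(c,180),.148)) for c in cr])
E
```

```text
[[118, 134, 169, 208, 213, 212, 212, 200, 155, 138, 117, 113, 116, 133, 200, 209, 211, 211], [122, 157, 203, 211, 213, 211, 197, 150, 84, 64, 56, 51, 52, 82, 170, 199, 203, 202], [132, 190, 208, 209, 207, 201, 136, 70, 48, 48, 48, 48, 46, 60, 120, 148, 149, 159], [145, 186, 199, 184, 180, 175, 110, 50, 42, 47, 46, 43, 45, 43, 50, 59, 64, 68]]
[np.float64(328.0810810810811), np.float64(333.04334365325076)]
[array([ 0.02068174, -0.16418489,  0.148     ]), array([ 0.02016663, -0.17826473,  0.148     ])]
[[152, 152, 150, 152, 150, 148, 140, 101, 66, 62, 60, 49, 52, 79, 138, 149, 152, 149], [151, 152, 151, 152, 152, 147, 104, 47, 29, 28, 31, 32, 31, 50, 111, 139, 143, 145], [149, 144, 147, 143, 144, 141, 70, 27, 21, 35, 32, 31, 36, 32, 67, 94, 99, 105], [142, 115, 116, 114, 117, 110, 54, 21, 24, 31, 37, 29, 32, 34, 35, 43, 49, 70]]
[np.float64(339.21256038647346), np.float64(346.78846153846155)]
[array([ 0.01952637, -0.19576539,  0.148     ]), array([ 0.01874032, -0.21725079,  0.148     ])]
```

```bash
python3 -c "
from h import *
s=st();print(s['joint_vel'].round(2))"
```

```text
t 4.58 TCP bay mm [ 59.6 -55.4 219. ] toolx yaw rel bay deg 0.26 zaxis [-0.001  0.001 -1.   ] F [ 1.5 -0.8  0. ] w 51.4 gf 0.0
[ 0.05  0.01  0.07 -0.01  0.02 -0.    0.  ]
```

View pics/scene2.png

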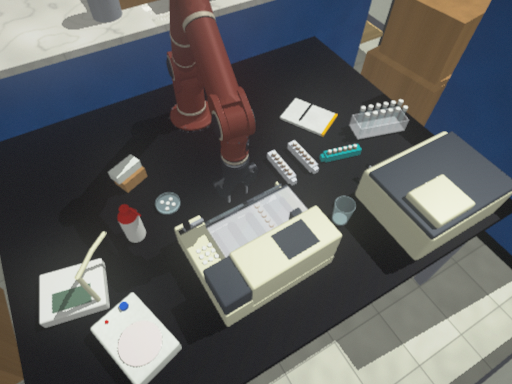

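Request:
{"api": "carry_out", "payload": {"plan": [[[0, 0, 0], [0.02, -0.2, 0], 0.6], [[0, 0, 0], [0.02, -0.397, 0], 0.6], [[0, 0, 0], [0.02, -0.397, 0], 0.6], [[0, 0, 0], [0.02, -0.397, 0.2], 0.6], [[0, 0, 0], [0.02, -0.397, 0.4], 0.6], [[0, 0, 0], [0.02, -0.397, 0.55], 0.6], [[0, 0, 0], [0.02, -0.397, 0.55], 0.6], [[0, 0, 0], [0.02, -0.397, 0.55], 0], [[0, 0, 0], [0.02, -0.397, 0.55], 0], [[0, 0, 0], [0.02, -0.397, 0.55], 0], [[0, 0, 0], [0.02, -0.397, 0.55], 0], [[0, 0, 0], [0.02, -0.397, 0.55], 0]]}}

```text
time: 5.58
eef_pos: [0.6286, -0.0653, 0.1382]
tcp_rot: [1.0, 0.018, 0.002, 0.002]
force: [-0.8, -4.8, 2.9]
gripper_width: 0.0245
gripper_force: 59.3
```

```bash
python3 - <<'E'
from h import *
st()
r=125
for k in range(0,13):
    a=np.radians(-30+10*k); print(10*k, np.round(((-r*np.sin(a)-62.5)/150, -(r*np.cos(a)-108.3)/150),3))
E
```

```text
t 5.58 TCP bay mm [ 63.7  -1.4 138.2] toolx yaw rel bay deg -0.13 zaxis [ 0.004 -0.003 -1.   ] F [-0.8 -4.8  2.9] w 24.5 gf 59.3
0 [-0.  0.]
10 [-0.132 -0.061]
20 [-0.272 -0.099]
30 [-0.417 -0.111]
40 [-0.561 -0.099]
50 [-0.702 -0.061]
60 [-0.833  0.   ]
70 [-0.952  0.084]
80 [-1.055  0.186]
90 [-1.138  0.305]
100 [-1.2    0.437]
110 [-1.237  0.577]
120 [-1.25   0.722]
```

Request:
{"api": "carry_out", "payload": {"plan": [[[0, 0, 0], [-0.07, -0.035, 0], 0], [[0, 0, 0], [-0.138, -0.065, 0], 0], [[0, 0, 0], [-0.21, -0.085, 0], 0], [[0, 0, 0], [-0.284, -0.103, 0], 0], [[0, 0, 0], [-0.284, -0.103, 0], 0]]}}

```text
time: 6.0
eef_pos: [0.601, -0.0662, 0.149]
tcp_rot: [1.0, 0.013, 0.023, 0.012]
force: [12.0, -22.3, 21.8]
gripper_width: 0.0248
gripper_force: 66.4
```

```bash
python3 -c "
from h import *
s=st()"
```

```text
t 6.0 TCP bay mm [ 36.1  -1.2 149. ] toolx yaw rel bay deg -0.58 zaxis [ 0.046 -0.023 -0.999] F [ 12.  -22.3  21.8] w 24.8 gf 66.4
```

Request:
{"api": "carry_out", "payload": {"plan": [[[0, 0, 0], [0.097, -0.1, -0.077], 0], [[0, 0, 0], [0.05, -0.1, -0.088], 0], [[0, 0, 0], [0.008, -0.1, -0.097], 0], [[0, 0, 0], [-0.07, -0.1, -0.105], 0], [[0, 0, 0], [-0.143, -0.1, -0.11], 0], [[0, 0, 0], [-0.22, -0.1, -0.105], 0], [[0, 0, 0], [-0.293, -0.1, -0.097], 0], [[0, 0, 0], [-0.37, -0.1, -0.08], 0], [[0, 0, 0], [-0.439, -0.1, -0.058], 0], [[0, 0, 0], [-0.51, -0.1, -0.025], 0], [[0, 0, 0], [-0.576, -0.1, 0.006], 0], [[0, 0, 0], [-0.576, -0.1, 0.006], 0]]}}

```text
time: 7.0
eef_pos: [0.4999, -0.0693, 0.1411]
tcp_rot: [1.0, 0.006, 0.006, 0.019]
force: [-4.2, -52.0, 19.6]
gripper_width: 0.0243
gripper_force: 73.4
```

```bash
python3 -c "
from h import *
s=st()"
```

```text
t 7.0 TCP bay mm [-65.1  -0.5 141.1] toolx yaw rel bay deg -1.46 zaxis [ 0.012 -0.039 -0.999] F [ -4.2 -52.   19.6] w 24.3 gf 73.4
```

Request:
{"api": "carry_out", "payload": {"plan": [[[0, 0, 0], [0, 0.03, 0], 0], [[0, 0, 0], [0, 0.03, 0], 0], [[0, 0, 0], [0, 0.03, 0], 0]]}}

```text
time: 7.25
eef_pos: [0.5007, -0.0694, 0.1414]
tcp_rot: [1.0, 0.008, 0.006, 0.017]
force: [-4.9, -45.2, 21.5]
gripper_width: 0.0243
gripper_force: 72.4
```

```bash
python3 -c "
from h import *
s=st()"
```

```text
t 7.25 TCP bay mm [-64.3  -0.7 141.4] toolx yaw rel bay deg -1.24 zaxis [ 0.011 -0.034 -0.999] F [ -4.9 -45.2  21.5] w 24.3 gf 72.4
```

Request:
{"api": "carry_out", "payload": {"plan": [[[0, 0, 0], [0, 0.03, 0], 0], [[0, 0, 0], [0, 0.06, 0], 0], [[0, 0, 0], [0, 0.08, 0], 0], [[0, 0, 0], [0, 0.08, 0], 0], [[0, 0, 0], [0, 0.08, 0], 0], [[0, 0, 0], [0, 0.08, 0], 0]]}}

```text
time: 7.75
eef_pos: [0.5009, -0.0697, 0.1413]
tcp_rot: [1.0, 0.011, 0.005, 0.01]
force: [-7.2, -26.8, 24.6]
gripper_width: 0.0243
gripper_force: 72.2
```

```bash
python3 -c "
from h import *
s=st()"
```

```text
t 7.75 TCP bay mm [-64.1  -1.  141.3] toolx yaw rel bay deg -0.83 zaxis [ 0.01  -0.019 -1.   ] F [ -7.2 -26.8  24.6] w 24.3 gf 72.2
```

Request:
{"api": "carry_out", "payload": {"plan": [[[0, 0, 0], [0, 0.05, 0], 0], [[0, 0, 0], [0, 0.095, -0.03], 0], [[0, 0, 0], [-0.07, 0.095, 0.015], 0], [[0, 0, 0], [-0.137, 0.095, 0.071], 0], [[0, 0, 0], [-0.195, 0.095, 0.125], 0], [[0, 0, 0], [-0.246, 0.095, 0.181], 0], [[0, 0, 0], [-0.295, 0.095, 0.242], 0], [[0, 0, 0], [-0.335, 0.095, 0.307], 0], [[0, 0, 0], [-0.37, 0.095, 0.376], 0], [[0, 0, 0], [-0.4, 0.095, 0.447], 0], [[0, 0, 0], [-0.4, 0.095, 0.447], 0]]}}

```text
time: 8.67
eef_pos: [0.4369, -0.0725, 0.0682]
tcp_rot: [1.0, 0.017, -0.001, 0.001]
force: [-4.1, -9.4, 6.2]
gripper_width: 0.0243
gripper_force: 77.9
```

```bash
python3 -c "
from h import *
s=st()"
```

```text
t 8.67 TCP bay mm [-128.2   -1.4   68.2] toolx yaw rel bay deg -0.19 zaxis [-0.002 -0.003 -1.   ] F [-4.1 -9.4  6.2] w 24.3 gf 77.9
```

Request:
{"api": "carry_out", "payload": {"plan": [[[0, 0, 0], [-0.025, 0.03, 0.075], 0], [[0, 0, 0], [-0.04, 0.04, 0.15], 0], [[0, 0, 0], [-0.05, 0.04, 0.23], 0], [[0, 0, 0], [-0.053, 0.04, 0.31], 0], [[0, 0, 0], [-0.053, 0.04, 0.31], 0], [[0, 0, 0], [-0.053, 0.04, 0.31], 0], [[0, 0, 0], [-0.053, 0.04, 0.31], 0], [[0, 0, 0], [-0.053, 0.04, 0.31], 0]]}}

```text
time: 9.33
eef_pos: [0.429, -0.073, 0.0223]
tcp_rot: [1.0, 0.02, -0.002, -0.002]
force: [-4.1, 5.0, 1.5]
gripper_width: 0.0244
gripper_force: 81.8
```

```bash
python3 -c "
from h import *
s=st()"
```

```text
t 9.33 TCP bay mm [-136.    -1.6   22.3] toolx yaw rel bay deg 0.15 zaxis [-0.004  0.004 -1.   ] F [-4.1  5.   1.5] w 24.4 gf 81.8
```

Request:
{"api": "carry_out", "payload": {"plan": [[[0, 0, 0], [0, 0, 0], 0.6], [[0, 0, 0], [0, 0, 0], 0.6], [[0, 0, 0], [0, 0, 0], 0.6], [[0, 0, 0], [0, 0, 0], 0.6], [[0, 0, 0], [0, 0, -0.3], 0.6], [[0, 0, 0], [0, 0, -0.6], 0.6], [[0, 0, 0], [0, 0, -0.9], 0.6], [[0, 0, 0], [0, 0, -1], 0.6], [[0, 0, 0], [0, 0, -1], 0.6], [[0, 0, 0], [0, 0, -1], 0.6]]}}

```text
time: 10.17
eef_pos: [0.4321, -0.0765, 0.1735]
tcp_rot: [1.0, 0.018, 0.002, 0.0]
force: [0.1, -0.8, -0.5]
gripper_width: 0.0511
gripper_force: 0.0
```

```bash
cat > rk.py <<'E'
from h import *
import sys
# thinned from the first measurement: white components on the bench left of the changer
def racks(im,x0=135,x1=212,y0=185,y1=285):
    hsv=cv2.cvtColor(im,cv2.COLOR_BGR2HSV)
    m=((hsv[...,2]>120)&(hsv[...,1]<60)).astype(np.uint8); k=np.zeros_like(m); k[y0:y1,x0:x1]=1; m&=k
    n,l,s,c=cv2.connectedComponentsWithStats(m)
    for i in range(1,n):
        if s[i,4]<400 or s[i,4]>1000: continue
        pts=np.array([ray("top",p[::-1],.032)[:2] for p in np.argwhere(l==i)])
        b=np.array([tobay([*p,0])[:2] for p in pts]); (cx,cy),(w,h),a=cv2.minAreaRect((b*1000).astype(np.float32))
        q=b*1000; u=np.linalg.svd(q-q.mean(0))[2][0]; u*=np.sign(u[0])
        print("rack bay centre",np.round((cx,cy),1),"size",np.round((w,h)),"yaw rel bay deg %.1f"%np.degrees(np.arctan2(u[1],u[0])),"px",s[i])
E
python3 - <<'E'
from rk import *
st(); im=manip.get_image("top"); cv2.imwrite("pics/top2.png",im); racks(im); racks(cv2.imread("pics/top0.png"))
E
```

```text
t 10.17 TCP bay mm [-133.1   -5.2  173.5] toolx yaw rel bay deg -0.06 zaxis [ 0.005 -0.001 -1.   ] F [ 0.1 -0.8 -0.5] w 51.1 gf 0.0
rack bay centre [-87.2 243.2] size [ 37. 170.] yaw rel bay deg -1.1 px [186 196  13  56 687]
rack bay centre [-89.3 346.5] size [170.  39.] yaw rel bay deg 0.3 px [152 198  14  56 679]
rack bay centre [-87.2 243.2] size [ 37. 170.] yaw rel bay deg -1.2 px [186 196  13  56 688]
rack bay centre [-89.3 346.5] size [170.  39.] yaw rel bay deg 0.4 px [152 198  14  56 678]
```

View pics/top2.png

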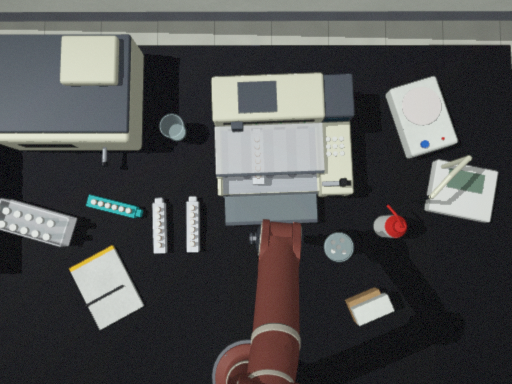

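Request:
{"api": "carry_out", "payload": {"plan": [[[0, 0, 0], [0.1, -0.25, -0.2], 0.6], [[0, 0, 0], [0.1, -0.5, -0.2], 0.6], [[0, 0, 0], [0.1, -0.75, -0.2], 0.6], [[0, 0, 0], [0.1, -1, -0.2], 0.6], [[0, 0, 0], [0.1, -1, -0.2], 0.6], [[0, 0, 0], [0.1, -1, -0.2], 0.6], [[0, 0, 0], [0.1, -1, -0.2], 0.6]]}}

```text
time: 10.8
eef_pos: [0.4394, 0.0736, 0.2005]
tcp_rot: [1.0, 0.019, -0.002, 0.001]
force: [0.5, -0.3, -0.1]
gripper_width: 0.0512
gripper_force: 0.0
```

```bash
python3 -c "
from h import *
s=st()"
```

```text
t 10.8 TCP bay mm [-120.1  144.6  200.5] toolx yaw rel bay deg -0.01 zaxis [-0.004 -0.001 -1.   ] F [ 0.5 -0.3 -0.1] w 51.2 gf 0.0
```

Request:
{"api": "carry_out", "payload": {"plan": [[[0, 0, 0], [0.015, -0.25, 0], 0.6], [[0, 0, 0], [0.015, -0.5, 0], 0.6], [[0, 0, 0], [0.015, -0.66, 0.2], 0.6], [[0, 0, 0], [0.015, -0.66, 0.45], 0.6], [[0, 0, 0], [0.015, -0.66, 0.7], 0.6], [[0, 0, 0], [0.015, -0.66, 0.85], 0.6], [[0, 0, 0], [0.015, -0.66, 0.85], 0.6], [[0, 0, 0], [0.015, -0.66, 0.85], 0.6], [[0, 0, 0], [0.015, -0.66, 0.85], 0.6]]}}

```text
time: 11.55
eef_pos: [0.4401, 0.1724, 0.0752]
tcp_rot: [1.0, 0.017, 0.001, -0.0]
force: [0.1, -0.2, -0.1]
gripper_width: 0.0513
gripper_force: 0.0
```

```bash
python3 -c "
from rk import *
s=st(); racks(manip.get_image('top'))"
```

```text
t 11.55 TCP bay mm [-115.7  243.2   75.2] toolx yaw rel bay deg -0.16 zaxis [ 0.002  0.    -1.   ] F [ 0.1 -0.2 -0.1] w 51.3 gf 0.0
```

Request:
{"api": "carry_out", "payload": {"plan": [[[0, 0, 0], [0, 0, 0.25], 0.6], [[0, 0, 0], [0, 0, 0.46], 0.6], [[0, 0, 0], [0, 0, 0.46], 0.6], [[0, 0, 0], [0, 0, 0.46], 0.6], [[0, 0, 0], [0, 0, 0.46], 0], [[0, 0, 0], [0, 0, 0.46], 0], [[0, 0, 0], [0, 0, 0.46], 0], [[0, 0, 0], [0, 0, 0.46], 0], [[0, 0, 0], [0, 0, 0.46], 0], [[0, 0, 0], [0, 0, 0.3], 0], [[0, 0, 0], [0, 0, 0.1], 0], [[0, 0, 0], [0, 0, -0.1], 0], [[0, 0, 0], [0, 0, -0.1], 0], [[0, 0, 0], [0, 0, -0.1], 0]]}}

```text
time: 12.77
eef_pos: [0.4401, 0.1738, 0.0918]
tcp_rot: [1.0, 0.019, 0.003, -0.001]
force: [0.3, 0.0, -2.4]
gripper_width: 0.0348
gripper_force: 66.0
```

```bash
python3 -c "
from rk import *
s=st(); im=manip.get_image('scene'); cv2.imwrite('pics/scene3.png',cv2.resize(im[110:290,150:390],None,fx=3.2,fy=3.2,interpolation=2))"
```

```text
t 12.77 TCP bay mm [-115.6  244.7   91.8] toolx yaw rel bay deg -0.03 zaxis [ 0.005  0.002 -1.   ] F [ 0.3  0.  -2.4] w 34.8 gf 66.0
```

View pics/scene3.png

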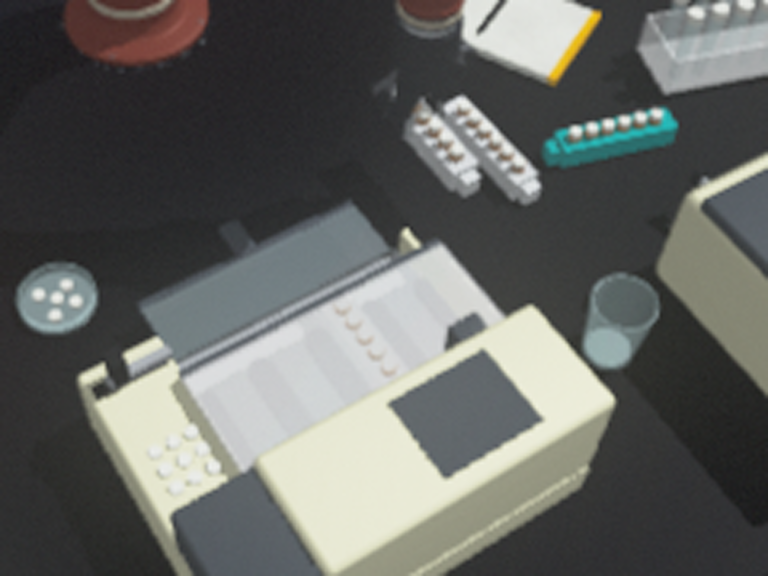

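Request:
{"api": "carry_out", "payload": {"plan": [[[0, 0, 0], [0, 0.25, -0.05], 0], [[0, 0, 0], [0, 0.5, -0.05], 0], [[0, 0, 0], [0, 0.75, -0.05], 0], [[0, 0, 0], [0, 0.95, -0.05], 0], [[0, 0, 0], [0, 0.95, -0.05], 0], [[0, 0, 0], [0, 0.95, -0.05], 0]]}}

```text
time: 13.32
eef_pos: [0.4431, 0.0284, 0.0958]
tcp_rot: [1.0, 0.016, -0.002, 0.001]
force: [0.7, -0.2, -1.9]
gripper_width: 0.0348
gripper_force: 65.8
```

Request:
{"api": "carry_out", "payload": {"plan": [[[0, 0, 0], [0, 0.25, 0], 0], [[0, 0, 0], [0, 0.5, 0], 0], [[0, 0, 0], [0, 0.75, 0], 0], [[0, 0, 0], [0, 0.925, 0], 0], [[0, 0, 0], [0, 0.925, 0], 0], [[0, 0, 0], [0, 0.925, 0], 0], [[0, 0, 0], [0, 0.925, 0], 0]]}}

```text
time: 13.9
eef_pos: [0.4492, -0.1056, 0.0963]
tcp_rot: [1.0, 0.02, -0.001, -0.001]
force: [0.5, -0.3, -2.4]
gripper_width: 0.035
gripper_force: 65.8
```

```bash
python3 - <<'E'
from rk import *
s=st(); im=manip.get_image('top'); cv2.imwrite('pics/top3.png',cv2.resize(im[150:260,200:340],None,fx=5.4,fy=5.4,interpolation=2))
racks(im)
E
```

```text
t 13.9 TCP bay mm [-117.1  -34.9   96.3] toolx yaw rel bay deg 0.13 zaxis [-0.001  0.002 -1.   ] F [ 0.5 -0.3 -2.4] w 35.0 gf 65.8
rack bay centre [-89.3 346.6] size [170.  39.] yaw rel bay deg 0.3 px [152 198  14  56 678]
```

View pics/top3.png

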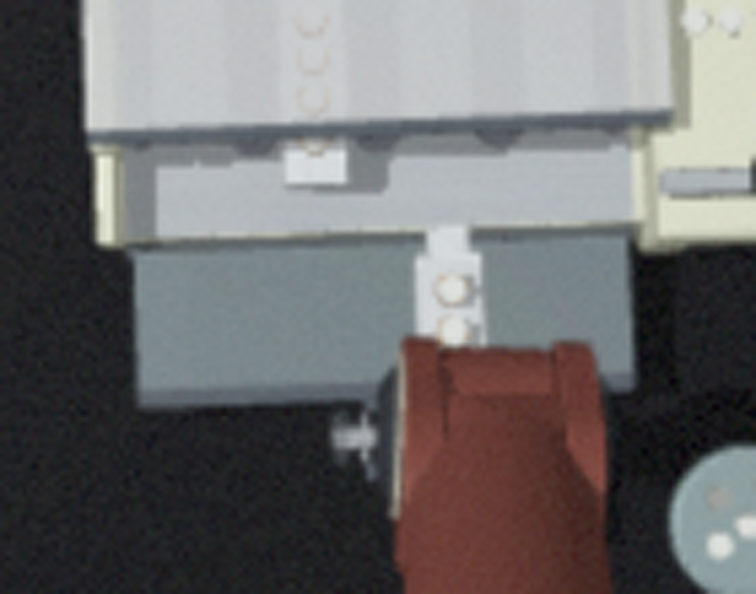

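```bash
python3 - <<'E'
from h import *
f=lambda u,v,z: np.round(1000*tobay(ray('top',(200+(u+.5)/5.4-.5,150+(v+.5)/5.4-.5),z)),1)
print("parked end",f(317,186,.082),f(286,165,.082),f(348,165,.082))
print("nose",f(448,228,.115),"body",f(416,290,.121),f(483,290,.121))
print("deck front edge", f(300,240,.05))
E
```

```text
parked end [22.6 34.3 82. ] [34.9 51.1 82. ] [33.6 16.7 82. ]
nose [ -5.8 -35.4 115. ] body [-39.  -16.6 121. ] [-40.3 -52.4 121. ]
deck front edge [-4.8 45.  50. ]
```

Request:
{"api": "carry_out", "payload": {"plan": [[[0, 0, 0], [0, 0.009, 0.12], 0], [[0, 0, 0], [0, 0.009, 0.225], 0], [[0, 0, 0], [0, 0.009, 0.225], 0], [[0, 0, 0], [0.1, 0.009, 0.225], 0], [[0, 0, 0], [0.2, 0.009, 0.225], 0], [[0, 0, 0], [0.3, 0.009, 0.24], 0], [[0, 0, 0], [0.4, 0.009, 0.245], 0], [[0, 0, 0], [0.45, 0.009, 0.245], 0], [[0, 0, 0], [0.5, 0.009, 0.245], 0], [[0, 0, 0], [0.55, 0.009, 0.245], 0], [[0, 0, 0], [0.6, 0.009, 0.245], 0], [[0, 0, 0], [0.6, 0.009, 0.245], 0], [[0, 0, 0], [0.6, 0.009, 0.245], 0]]}}

```text
time: 15.03
eef_pos: [0.5399, -0.1049, 0.0603]
tcp_rot: [1.0, 0.019, 0.001, -0.0]
force: [0.3, 1.8, -1.5]
gripper_width: 0.0349
gripper_force: 65.6
```

```bash
python3 -c "
from h import *
s=st()"
```

```text
t 15.03 TCP bay mm [-26.4 -37.6  60.3] toolx yaw rel bay deg 0.06 zaxis [ 0.001  0.001 -1.   ] F [ 0.3  1.8 -1.5] w 34.9 gf 65.6
```

Request:
{"api": "carry_out", "payload": {"plan": [[[0, 0, 0], [0.08, -0.006, 0], 0], [[0, 0, 0], [0.16, -0.006, 0], 0], [[0, 0, 0], [0.24, -0.006, 0.005], 0], [[0, 0, 0], [0.3, -0.006, 0.01], 0], [[0, 0, 0], [0.36, -0.006, 0.01], 0], [[0, 0, 0], [0.36, -0.006, 0.015], 0], [[0, 0, 0], [0.36, -0.006, 0.015], 0]]}}

```text
time: 15.62
eef_pos: [0.5937, -0.1027, 0.0581]
tcp_rot: [1.0, 0.019, 0.001, -0.0]
force: [0.8, 0.3, -1.2]
gripper_width: 0.0354
gripper_force: 65.9
```

```bash
python3 -c "
from h import *
s=st()"
```

```text
t 15.62 TCP bay mm [ 27.4 -37.5  58.1] toolx yaw rel bay deg -0.01 zaxis [ 0.001  0.    -1.   ] F [ 0.8  0.3 -1.2] w 35.4 gf 65.9
```

Request:
{"api": "carry_out", "payload": {"plan": [[[0, 0, 0], [0, 0, 0], 0.55], [[0, 0, 0], [0, 0, 0], 0.55], [[0, 0, 0], [0, 0, 0], 0.55], [[0, 0, 0], [0, 0, 0], 0.55], [[0, 0, 0], [-0.2, 0, -0.02], 0.55], [[0, 0, 0], [-0.4, 0, -0.02], 0.55], [[0, 0, 0], [-0.56, 0, -0.02], 0.55], [[0, 0, 0], [-0.56, 0, -0.02], 0.55], [[0, 0, 0], [-0.56, 0, -0.02], 0], [[0, 0, 0], [-0.56, 0, -0.02], 0], [[0, 0, 0], [-0.56, 0, -0.02], 0], [[0, 0, 0], [-0.56, 0, -0.02], 0], [[0, 0, 0], [-0.56, 0, -0.02], 0], [[0, 0, 0], [-0.56, 0, -0.02], 0], [[0, 0, 0], [-0.56, 0, -0.02], 0]]}}

```text
time: 16.87
eef_pos: [0.5097, -0.1059, 0.0608]
tcp_rot: [1.0, 0.019, 0.0, -0.0]
force: [-0.9, -0.8, 0.1]
gripper_width: 0.0001
gripper_force: 0.0
```

```bash
python3 -c "
from rk import *
s=st(); im=manip.get_image('top'); racks(im); cv2.imwrite('pics/top4.png',cv2.resize(im[150:260,200:340],None,fx=5.4,fy=5.4,interpolation=2))"
```

```text
t 16.87 TCP bay mm [-56.7 -37.5  60.8] toolx yaw rel bay deg -0.01 zaxis [ 0.  0. -1.] F [-0.9 -0.8  0.1] w 0.1 gf 0.0
rack bay centre [-89.3 346.4] size [170.  39.] yaw rel bay deg 0.4 px [152 198  14  56 682]
```

View pics/top4.png

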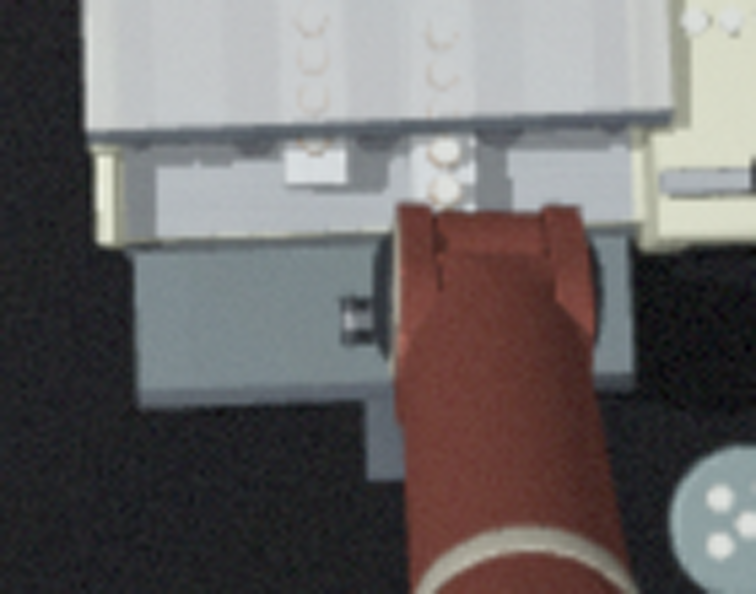

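Request:
{"api": "carry_out", "payload": {"plan": [[[0, 0, 0], [0.06, 0, 0], 0], [[0, 0, 0], [0.12, 0, 0], 0], [[0, 0, 0], [0.18, 0, 0], 0], [[0, 0, 0], [0.24, 0, 0], 0], [[0, 0, 0], [0.3, 0, 0], 0], [[0, 0, 0], [0.36, 0, 0], 0], [[0, 0, 0], [0.4, 0, 0], 0], [[0, 0, 0], [0.43, 0, 0], 0], [[0, 0, 0], [0.43, 0, 0], 0]]}}

```text
time: 17.67
eef_pos: [0.5754, -0.1033, 0.0609]
tcp_rot: [1.0, 0.019, 0.001, -0.0]
force: [-0.0, -0.2, -0.8]
gripper_width: -0.0004
gripper_force: 0.0
```

Request:
{"api": "carry_out", "payload": {"plan": [[[0, 0, 0], [0.013, 0, 0], 0], [[0, 0, 0], [0.027, 0, 0], 0], [[0, 0, 0], [0.04, 0, 0], 0], [[0, 0, 0], [0.04, 0, 0], 0]]}}

```text
time: 18.0
eef_pos: [0.5778, -0.1034, 0.0607]
tcp_rot: [1.0, 0.018, -0.002, -0.0]
force: [-4.9, -0.8, 1.9]
gripper_width: 0.0001
gripper_force: 2.4
```

```bash
python3 -c "
from rk import *
s=st()"
```

```text
t 18.0 TCP bay mm [ 11.5 -37.6  60.7] toolx yaw rel bay deg -0.03 zaxis [-0.005  0.    -1.   ] F [-4.9 -0.8  1.9] w 0.1 gf 2.4
```

Request:
{"api": "carry_out", "payload": {"plan": [[[0, 0, 0], [0.02, 0, 0], 0], [[0, 0, 0], [0.04, 0, 0], 0], [[0, 0, 0], [0.04, 0, 0], 0], [[0, 0, 0], [0.04, 0, 0], 0]]}}

```text
time: 18.33
eef_pos: [0.5777, -0.1035, 0.0601]
tcp_rot: [1.0, 0.018, -0.009, -0.0]
force: [-13.6, -0.1, 10.0]
gripper_width: -0.0001
gripper_force: 7.1
```

```bash
python3 -c "
from rk import *
s=st()"
```

```text
t 18.33 TCP bay mm [ 11.4 -37.7  60.1] toolx yaw rel bay deg -0.08 zaxis [-0.018 -0.    -1.   ] F [-13.6  -0.1  10. ] w -0.1 gf 7.1
```

Request:
{"api": "carry_out", "payload": {"plan": [[[0, 0, 0], [-0.15, 0, 0], 0], [[0, 0, 0], [-0.35, 0, -0.1], 0], [[0, 0, 0], [-0.6, 0, -0.3], 0.2], [[0, 0, 0], [-0.8, 0, -0.55], 0.6], [[0, 0, 0], [-0.93, -0.2, -0.8], 0.6], [[0, 0, 0], [-0.93, -0.45, -0.9], 0.6], [[0, 0, 0], [-0.93, -0.7, -0.9], 0.6], [[0, 0, 0], [-0.93, -0.95, -0.9], 0.6], [[0, 0, 0], [-0.93, -1, -0.9], 0.6], [[0, 0, 0], [-0.93, -1, -0.9], 0.6], [[0, 0, 0], [-0.93, -1, -0.9], 0.6]]}}

```text
time: 19.25
eef_pos: [0.4417, 0.0423, 0.1964]
tcp_rot: [1.0, 0.02, 0.001, -0.0]
force: [-0.0, -0.1, -0.9]
gripper_width: 0.0515
gripper_force: 0.0
```

```bash
python3 -c "
from rk import *
s=st(); im=manip.get_image('top'); racks(im); cv2.imwrite('pics/top5.png',cv2.resize(im[110:270,140:360],None,fx=3.6,fy=3.6,interpolation=2))"
```

```text
t 19.25 TCP bay mm [-119.1  113.2  196.4] toolx yaw rel bay deg 0.12 zaxis [ 0.003  0.    -1.   ] F [-0.  -0.1 -0.9] w 51.5 gf 0.0
rack bay centre [-89.3 346.5] size [170.  39.] yaw rel bay deg 0.4 px [152 198  14  56 677]
```

View pics/top5.png

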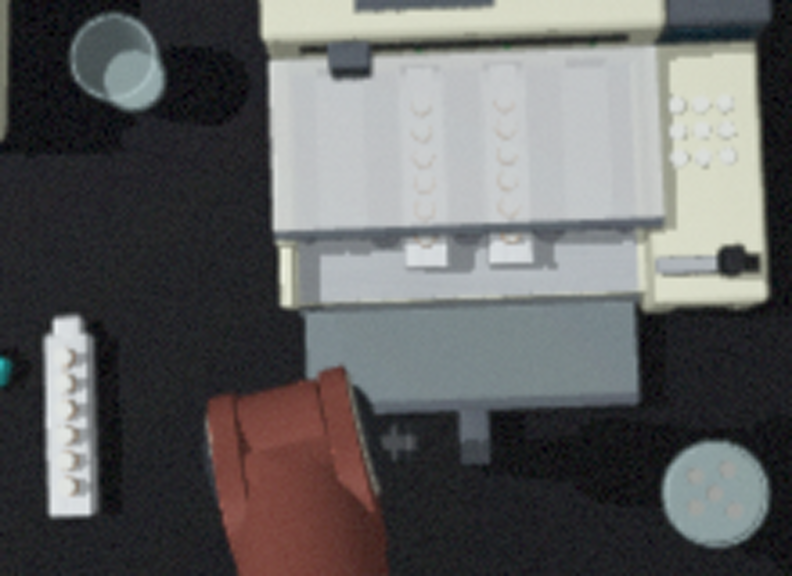

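Request:
{"api": "carry_out", "payload": {"plan": [[[0, 0, 0], [0.01, -0.25, 0], 0.6], [[0, 0, 0], [0.01, -0.5, 0], 0.6], [[0, 0, 0], [0.01, -0.75, 0], 0.6], [[0, 0, 0], [0.01, -1, 0], 0.6], [[0, 0, 0], [0.01, -1, 0], 0.6], [[0, 0, 0], [0.01, -1, 0], 0.6]]}}

```text
time: 19.8
eef_pos: [0.4373, 0.1925, 0.1957]
tcp_rot: [1.0, 0.02, 0.0, -0.0]
force: [0.3, -0.4, -0.5]
gripper_width: 0.0513
gripper_force: 0.0
```

Request:
{"api": "carry_out", "payload": {"plan": [[[0, 0, 0], [0, -0.25, 0], 0.6], [[0, 0, 0], [0, -0.5, 0], 0.6], [[0, 0, 0], [0, -0.56, 0.2], 0.6], [[0, 0, 0], [0, -0.56, 0.45], 0.6], [[0, 0, 0], [0, -0.56, 0.7], 0.6], [[0, 0, 0], [0, -0.56, 0.8], 0.6], [[0, 0, 0], [0, -0.56, 0.8], 0.6], [[0, 0, 0], [0, -0.56, 0.8], 0.6], [[0, 0, 0], [0, -0.56, 0.8], 0.6]]}}

```text
time: 20.55
eef_pos: [0.4354, 0.2745, 0.0771]
tcp_rot: [1.0, 0.017, 0.001, -0.0]
force: [-0.4, -0.1, -0.1]
gripper_width: 0.0515
gripper_force: 0.0
```

```bash
python3 -c "
from rk import *
s=st(); im=manip.get_image('top'); racks(im); cv2.imwrite('pics/top6.png',cv2.resize(im[170:270,120:260],None,fx=5.4,fy=5.4,interpolation=2))"
```

```text
t 20.55 TCP bay mm [-116.6  345.4   77.1] toolx yaw rel bay deg -0.19 zaxis [ 0.002  0.001 -1.   ] F [-0.4 -0.1 -0.1] w 51.5 gf 0.0
```

View pics/top6.png

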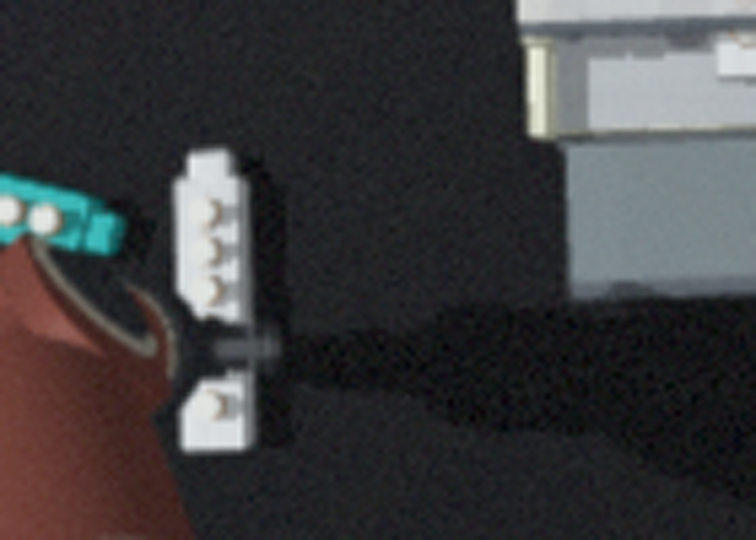

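Request:
{"api": "carry_out", "payload": {"plan": [[[0, 0, 0], [0, 0, 0.25], 0.6], [[0, 0, 0], [0, 0, 0.473], 0.6], [[0, 0, 0], [0, 0, 0.473], 0.6], [[0, 0, 0], [0, 0, 0.473], 0.6], [[0, 0, 0], [0, 0, 0.473], 0], [[0, 0, 0], [0, 0, 0.473], 0], [[0, 0, 0], [0, 0, 0.473], 0], [[0, 0, 0], [0, 0, 0.473], 0], [[0, 0, 0], [0, 0, 0.473], 0], [[0, 0, 0], [0, 0, 0.3], 0], [[0, 0, 0], [0, 0, 0.1], 0], [[0, 0, 0], [0, 0, -0.1], 0], [[0, 0, 0], [0, 0, -0.1], 0], [[0, 0, 0], [0, 0, -0.1], 0]]}}

```text
time: 21.77
eef_pos: [0.4347, 0.2761, 0.0932]
tcp_rot: [1.0, 0.018, 0.002, -0.001]
force: [-1.2, -0.8, -2.7]
gripper_width: 0.0351
gripper_force: 61.2
```

Request:
{"api": "carry_out", "payload": {"plan": [[[0, 0, 0], [0, 0.25, -0.05], 0], [[0, 0, 0], [0, 0.5, -0.05], 0], [[0, 0, 0], [0, 0.75, -0.05], 0], [[0, 0, 0], [0, 0.95, -0.05], 0], [[0, 0, 0], [0, 0.95, -0.05], 0], [[0, 0, 0], [0, 0.95, -0.05], 0]]}}

```text
time: 22.27
eef_pos: [0.438, 0.13, 0.0974]
tcp_rot: [1.0, 0.016, -0.001, 0.001]
force: [0.7, 1.4, -2.1]
gripper_width: 0.0347
gripper_force: 61.2
```

```bash
python3 -c "
from rk import *
s=st()"
```

```text
t 22.27 TCP bay mm [-119.4  201.    97.4] toolx yaw rel bay deg -0.32 zaxis [-0.003 -0.002 -1.   ] F [ 0.7  1.4 -2.1] w 34.7 gf 61.2
```

Request:
{"api": "carry_out", "payload": {"plan": [[[0, 0, 0], [0, 0.25, 0], 0], [[0, 0, 0], [0, 0.5, 0], 0], [[0, 0, 0], [0, 0.667, 0], 0], [[0, 0, 0], [0, 0.667, 0], 0], [[0, 0, 0], [0, 0.667, 0], 0], [[0, 0, 0], [0, 0.667, 0], 0], [[0, 0, 0], [0, 0.667, 0], 0], [[0, 0, 0], [0, 0.667, 0], 0]]}}

```text
time: 22.93
eef_pos: [0.4426, 0.035, 0.0983]
tcp_rot: [1.0, 0.02, -0.0, -0.001]
force: [-0.2, -0.2, -1.7]
gripper_width: 0.035
gripper_force: 61.3
```

```bash
python3 - <<'E'
from rk import *
s=st(); im=manip.get_image('top'); cv2.imwrite('pics/top7.png',cv2.resize(im[150:260,200:340],None,fx=5.4,fy=5.4,interpolation=2))
E
```

```text
t 22.93 TCP bay mm [-118.4  105.8   98.3] toolx yaw rel bay deg 0.18 zaxis [-0.     0.001 -1.   ] F [-0.2 -0.2 -1.7] w 35.0 gf 61.3
```

View pics/top7.png

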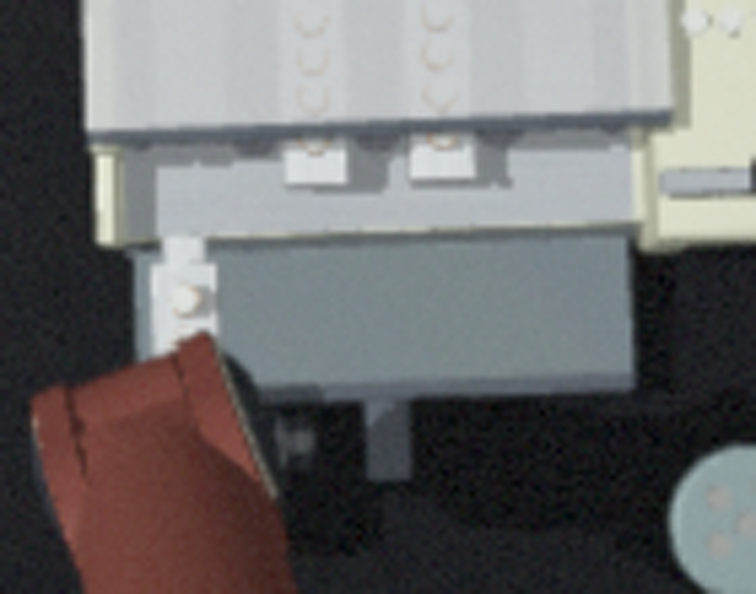

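Request:
{"api": "carry_out", "payload": {"plan": [[[0, 0, 0], [0, 0.016, 0.12], 0], [[0, 0, 0], [0, 0.016, 0.235], 0], [[0, 0, 0], [0, 0.016, 0.235], 0], [[0, 0, 0], [0.1, 0.016, 0.235], 0], [[0, 0, 0], [0.2, 0.016, 0.235], 0], [[0, 0, 0], [0.3, 0.016, 0.25], 0], [[0, 0, 0], [0.4, 0.016, 0.255], 0], [[0, 0, 0], [0.45, 0.016, 0.255], 0], [[0, 0, 0], [0.5, 0.016, 0.255], 0], [[0, 0, 0], [0.55, 0.016, 0.255], 0], [[0, 0, 0], [0.6, 0.016, 0.255], 0], [[0, 0, 0], [0.6, 0.016, 0.255], 0], [[0, 0, 0], [0.6, 0.016, 0.255], 0]]}}

```text
time: 24.07
eef_pos: [0.5325, 0.034, 0.0602]
tcp_rot: [1.0, 0.019, -0.0, -0.0]
force: [-0.4, -0.6, -3.5]
gripper_width: 0.035
gripper_force: 61.3
```

```bash
python3 -c "
from h import *
s=st()"
```

```text
t 24.07 TCP bay mm [-28.6 101.5  60.2] toolx yaw rel bay deg -0.03 zaxis [-0.  0. -1.] F [-0.4 -0.6 -3.5] w 35.0 gf 61.3
```

Request:
{"api": "carry_out", "payload": {"plan": [[[0, 0, 0], [0.08, -0.01, 0], 0], [[0, 0, 0], [0.16, -0.01, 0], 0], [[0, 0, 0], [0.24, -0.01, 0.005], 0], [[0, 0, 0], [0.3, -0.01, 0.01], 0], [[0, 0, 0], [0.37, -0.01, 0.01], 0], [[0, 0, 0], [0.37, -0.01, 0.013], 0], [[0, 0, 0], [0.37, -0.01, 0.013], 0]]}}

```text
time: 24.65
eef_pos: [0.5875, 0.0375, 0.058]
tcp_rot: [1.0, 0.019, -0.0, 0.0]
force: [0.1, -0.9, -1.5]
gripper_width: 0.0352
gripper_force: 61.3
```

```bash
python3 -c "
from h import *
s=st()"
```

```text
t 24.65 TCP bay mm [ 26.5 102.9  58. ] toolx yaw rel bay deg -0.02 zaxis [-0.001 -0.    -1.   ] F [ 0.1 -0.9 -1.5] w 35.2 gf 61.3
```

Release, back off, close and push.

Request:
{"api": "carry_out", "payload": {"plan": [[[0, 0, 0], [0, 0, 0], 0.5], [[0, 0, 0], [0, 0, 0], 0.5], [[0, 0, 0], [0, 0, 0], 0.5], [[0, 0, 0], [0, 0, 0], 0.5], [[0, 0, 0], [-0.2, 0, -0.02], 0.5], [[0, 0, 0], [-0.4, 0, -0.02], 0.5], [[0, 0, 0], [-0.56, 0, -0.02], 0.5], [[0, 0, 0], [-0.56, 0, -0.02], 0.5], [[0, 0, 0], [-0.56, 0, -0.02], 0], [[0, 0, 0], [-0.56, 0, -0.02], 0], [[0, 0, 0], [-0.56, 0, -0.02], 0], [[0, 0, 0], [-0.56, 0, -0.02], 0], [[0, 0, 0], [-0.56, 0, -0.02], 0], [[0, 0, 0], [-0.56, 0, -0.02], 0], [[0, 0, 0], [-0.56, 0, -0.02], 0]]}}

```text
time: 25.9
eef_pos: [0.5044, 0.0345, 0.0611]
tcp_rot: [1.0, 0.019, 0.0, -0.0]
force: [0.3, -0.3, 0.2]
gripper_width: 0.0004
gripper_force: 0.0
```

Request:
{"api": "carry_out", "payload": {"plan": [[[0, 0, 0], [0.06, 0, 0], 0], [[0, 0, 0], [0.12, 0, 0], 0], [[0, 0, 0], [0.18, 0, 0], 0], [[0, 0, 0], [0.24, 0, 0], 0], [[0, 0, 0], [0.3, 0, 0], 0], [[0, 0, 0], [0.36, 0, 0], 0], [[0, 0, 0], [0.4, 0, 0], 0], [[0, 0, 0], [0.43, 0, 0], 0], [[0, 0, 0], [0.445, 0, 0], 0], [[0, 0, 0], [0.46, 0, 0], 0], [[0, 0, 0], [0.475, 0, 0], 0], [[0, 0, 0], [0.475, 0, 0], 0]]}}

```text
time: 26.9
eef_pos: [0.5725, 0.0369, 0.0609]
tcp_rot: [1.0, 0.019, -0.003, 0.0]
force: [-5.9, -1.0, 4.5]
gripper_width: -0.0002
gripper_force: 3.0
```

```bash
python3 -c "
from h import *
s=st()"
```

```text
t 26.9 TCP bay mm [ 11.5 102.9  60.9] toolx yaw rel bay deg -0.01 zaxis [-0.007 -0.001 -1.   ] F [-5.9 -1.   4.5] w -0.2 gf 3.0
```

Request:
{"api": "carry_out", "payload": {"plan": [[[0, 0, 0], [-0.15, 0, 0], 0], [[0, 0, 0], [-0.35, 0, -0.15], 0], [[0, 0, 0], [-0.6, 0, -0.35], 0.3], [[0, 0, 0], [-0.8, 0.2, -0.35], 0.6], [[0, 0, 0], [-0.92, 0.4, -0.35], 0.6], [[0, 0, 0], [-0.92, 0.6, -0.35], 0.6], [[0, 0, 0], [-0.92, 0.697, -0.35], 0.6], [[0, 0, 0], [-0.92, 0.697, -0.35], 0.6], [[0, 0, 0], [-0.92, 0.697, -0.35], 0.6], [[0, 0, 0], [-0.92, 0.697, -0.35], 0.6], [[0, 0, 0], [-0.92, 0.697, -0.35], 0.6]]}}

```text
time: 27.82
eef_pos: [0.4419, -0.0708, 0.1138]
tcp_rot: [1.0, 0.02, 0.0, -0.001]
force: [1.0, 0.2, 0.6]
gripper_width: 0.0513
gripper_force: 0.0
```

```bash
python3 - <<'E'
from rk import *
s=st(); im=manip.get_image('top'); cv2.imwrite('pics/top8.png',cv2.resize(im[110:270,140:360],None,fx=3.6,fy=3.6,interpolation=2))
E
```

```text
t 27.82 TCP bay mm [-1.230e+02  1.000e-01  1.138e+02] toolx yaw rel bay deg 0.14 zaxis [ 0.001  0.001 -1.   ] F [1.  0.2 0.6] w 51.3 gf 0.0
```

View pics/top8.png

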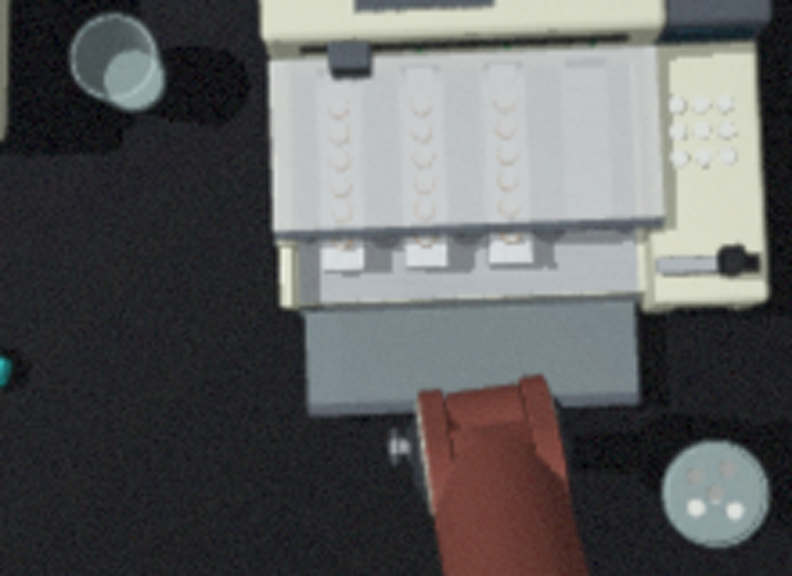

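Request:
{"api": "carry_out", "payload": {"plan": [[[0, 0, 0], [-0.005, 0.01, 0.2], 0.6], [[0, 0, 0], [-0.005, 0.01, 0.4], 0.6], [[0, 0, 0], [-0.005, 0.01, 0.605], 0.6], [[0, 0, 0], [-0.005, 0.01, 0.605], 0.6], [[0, 0, 0], [-0.005, 0.01, 0.605], 0.6], [[0, 0, 0], [-0.005, 0.01, 0.605], 0], [[0, 0, 0], [-0.005, 0.01, 0.605], 0], [[0, 0, 0], [-0.005, 0.01, 0.605], 0], [[0, 0, 0], [-0.005, 0.01, 0.605], 0], [[0, 0, 0], [-0.005, 0.01, 0.605], 0]]}}

```text
time: 28.7
eef_pos: [0.4419, -0.0726, 0.0249]
tcp_rot: [1.0, 0.019, 0.002, -0.001]
force: [-0.7, 3.9, 8.9]
gripper_width: 0.0246
gripper_force: 59.5
```

```bash
python3 - <<'E'
from h import *
s=st(); b=tobay(s["eef_pos"])*1000
r=-(b[0]+4)
print("r",r)
for k in range(120,-1,-10):
    a=np.radians(k-30); print(k,np.round([(-4-r*np.sin(a)-b[0])/150,-(23+r*np.cos(a)-b[2])/150],3))
E
```

```text
t 28.7 TCP bay mm [-123.1   -1.6   24.9] toolx yaw rel bay deg 0.05 zaxis [ 0.004  0.001 -1.   ] F [-0.7  3.9  8.9] w 24.6 gf 59.5
r 119.12484511217961
120 [0.    0.012]
110 [ 0.012 -0.125]
100 [ 0.048 -0.259]
90 [ 0.106 -0.385]
80 [ 0.186 -0.498]
70 [ 0.284 -0.596]
60 [ 0.397 -0.675]
50 [ 0.523 -0.734]
40 [ 0.656 -0.77 ]
30 [ 0.794 -0.782]
20 [ 0.932 -0.77 ]
10 [ 1.066 -0.734]
0 [ 1.191 -0.675]
```

Request:
{"api": "carry_out", "payload": {"plan": [[[0, 0, 0], [0.005, 0, -0.06], 0], [[0, 0, 0], [0.012, 0, -0.125], 0], [[0, 0, 0], [0.028, 0, -0.19], 0], [[0, 0, 0], [0.048, 0, -0.259], 0], [[0, 0, 0], [0.075, 0, -0.322], 0], [[0, 0, 0], [0.106, 0, -0.385], 0], [[0, 0, 0], [0.144, 0, -0.442], 0], [[0, 0, 0], [0.186, 0, -0.498], 0], [[0, 0, 0], [0.233, 0, -0.548], 0], [[0, 0, 0], [0.284, 0, -0.596], 0], [[0, 0, 0], [0.34, 0, -0.637], 0], [[0, 0, 0], [0.397, 0, -0.675], 0], [[0, 0, 0], [0.397, 0, -0.675], 0]]}}

```text
time: 29.78
eef_pos: [0.4988, -0.0704, 0.1242]
tcp_rot: [1.0, 0.019, -0.002, -0.001]
force: [-1.6, 4.0, -6.4]
gripper_width: 0.0247
gripper_force: 60.1
```

```bash
python3 - <<'E'
from h import *
s=st(); b=tobay(s["eef_pos"])*1000
print("r,alpha",np.hypot(b[0]+4,b[2]-23),np.degrees(np.arctan2(-b[0]-4,b[2]-23))+30)
E
```

```text
t 29.78 TCP bay mm [-66.2  -1.6 124.2] toolx yaw rel bay deg 0.04 zaxis [-0.004  0.002 -1.   ] F [-1.6  4.  -6.4] w 24.7 gf 60.1
r,alpha 118.7728281006231 61.555213605766184
```

Request:
{"api": "carry_out", "payload": {"plan": [[[0, 0, 0], [0.063, 0, -0.033], 0], [[0, 0, 0], [0.126, 0, -0.059], 0], [[0, 0, 0], [0.192, 0, -0.08], 0], [[0, 0, 0], [0.259, 0, -0.095], 0], [[0, 0, 0], [0.328, 0, -0.104], 0], [[0, 0, 0], [0.397, 0, -0.107], 0], [[0, 0, 0], [0.466, 0, -0.104], 0], [[0, 0, 0], [0.535, 0, -0.095], 0], [[0, 0, 0], [0.602, 0, -0.08], 0], [[0, 0, 0], [0.669, 0, -0.059], 0], [[0, 0, 0], [0.732, 0, -0.033], 0], [[0, 0, 0], [0.794, 0, 0], 0], [[0, 0, 0], [0.81, 0, 0.005], 0], [[0, 0, 0], [0.81, 0, 0.005], 0], [[0, 0, 0], [0.81, 0, 0.005], 0], [[0, 0, 0], [0.81, 0, 0.005], 0]]}}

```text
time: 31.12
eef_pos: [0.6232, -0.0657, 0.1245]
tcp_rot: [1.0, 0.019, 0.002, -0.001]
force: [0.0, 4.8, 3.4]
gripper_width: 0.0219
gripper_force: 58.8
```

```bash
python3 - <<'E'
from h import *
s=st(); b=tobay(s["eef_pos"])*1000
print("r,alpha",np.hypot(b[0]+4,b[2]-23),np.degrees(np.arctan2(-b[0]-4,b[2]-23))+30)
E
```

```text
t 31.12 TCP bay mm [ 58.3  -1.5 124.5] toolx yaw rel bay deg 0.03 zaxis [ 0.004  0.002 -1.   ] F [0.  4.8 3.4] w 21.9 gf 58.8
r,alpha 119.12171480608828 -1.523154432774362
```

Request:
{"api": "carry_out", "payload": {"plan": [[[0, 0, 0], [0, 0, 0], 0.6], [[0, 0, 0], [0, 0, 0], 0.6], [[0, 0, 0], [0, 0, 0], 0.6], [[0, 0, 0], [0, 0, 0], 0.6], [[0, 0, 0], [0, 0, -0.2], 0.6], [[0, 0, 0], [0, 0, -0.4], 0.6], [[0, 0, 0], [0, 0, -0.6], 0.6], [[0, 0, 0], [-0.15, 0.3, -0.6], 0.6], [[0, 0, 0], [-0.28, 0.55, -0.6], 0.6], [[0, 0, 0], [-0.28, 0.8, -0.6], 0.6], [[0, 0, 0], [-0.28, 1, -0.6], 0.6], [[0, 0, 0], [-0.28, 1, -0.6], 0.6], [[0, 0, 0], [-0.28, 1, -0.6], 0.6]]}}

```text
time: 32.2
eef_pos: [0.5838, -0.2234, 0.2129]
tcp_rot: [1.0, 0.015, -0.001, 0.001]
force: [0.6, 1.8, -0.0]
gripper_width: 0.0513
gripper_force: 0.0
```

```bash
python3 - <<'E'
from h import *
s=st(); a=cv2.imread("pics/top0.png").sum(2)/3; b=manip.get_image("top").sum(2)/3
for c in (230,246,262,270): print(c,a[166:186,c].astype(int).tolist(),b[166:186,c].astype(int).tolist(),sep="\n")
print(a[172,260:282].astype(int).tolist(),b[172,260:282].astype(int).tolist(),sep="\n")
E
```

```text
t 32.2 TCP bay mm [  13.  -157.7  212.9] toolx yaw rel bay deg -0.45 zaxis [-0.001 -0.002 -1.   ] F [ 0.6  1.8 -0. ] w 51.3 gf 0.0
230
[198, 197, 200, 200, 199, 198, 196, 173, 111, 99, 98, 109, 115, 115, 75, 84, 122, 127, 128, 125]
[204, 204, 203, 205, 205, 205, 201, 176, 116, 101, 111, 128, 119, 104, 71, 84, 115, 120, 118, 115]
246
[192, 194, 193, 193, 193, 192, 185, 132, 102, 97, 90, 103, 96, 79, 75, 93, 110, 112, 110, 113]
[194, 193, 194, 195, 195, 193, 185, 130, 104, 96, 90, 102, 116, 87, 75, 93, 113, 111, 115, 114]
262
[203, 203, 202, 202, 203, 196, 157, 110, 100, 114, 117, 100, 95, 73, 86, 115, 116, 115, 112, 111]
[203, 204, 204, 204, 202, 198, 157, 106, 102, 118, 123, 94, 96, 76, 90, 116, 119, 117, 112, 112]
270
[158, 95, 87, 73, 65, 65, 65, 68, 68, 64, 69, 64, 62, 71, 93, 111, 111, 114, 111, 110]
[157, 99, 86, 74, 66, 67, 65, 71, 65, 63, 64, 61, 67, 71, 93, 113, 113, 115, 114, 113]
[161, 158, 157, 157, 151, 143, 90, 63, 65, 67, 65, 64, 65, 64, 64, 93, 101, 98, 101, 99, 98, 88]
[159, 156, 157, 159, 152, 147, 91, 67, 66, 65, 65, 66, 66, 63, 65, 93, 104, 103, 102, 101, 103, 92]
```

Request:
{"api": "carry_out", "payload": {"plan": [[[0, 0, 0], [0, 0.2, 0], 0.6], [[0, 0, 0], [0, 0.385, 0], 0.6], [[0, 0, 0], [0, 0.385, 0], 0.6], [[0, 0, 0], [0, 0.385, 0], 0.6], [[0, 0, 0], [0, 0.385, 0], 0.6], [[0, 0, 0], [0, 0.385, 0], 0.6]]}}

```text
time: 32.75
eef_pos: [0.5881, -0.2734, 0.2136]
tcp_rot: [1.0, 0.021, 0.0, -0.001]
force: [0.0, 0.3, -0.4]
gripper_width: 0.0514
gripper_force: 0.0
```

```bash
python3 -c "
from h import *
st()"
```

```text
t 32.75 TCP bay mm [  15.4 -207.8  213.6] toolx yaw rel bay deg 0.21 zaxis [ 0.     0.002 -1.   ] F [ 0.   0.3 -0.4] w 51.4 gf 0.0
```

Request:
{"api": "carry_out", "payload": {"plan": [[[0, 0, 0], [0, 0.005, 0.25], 0.6], [[0, 0, 0], [0, 0.005, 0.45], 0.6], [[0, 0, 0], [0, 0.005, 0.555], 0.6], [[0, 0, 0], [0, 0.005, 0.555], 0.6], [[0, 0, 0], [0, 0.005, 0.555], 0], [[0, 0, 0], [0, 0.005, 0.555], 0], [[0, 0, 0], [0, 0.005, 0.555], 0], [[0, 0, 0], [0, 0.005, 0.555], 0], [[0, 0, 0], [0, 0.005, 0.555], 0], [[0, 0, 0], [0, -0.06, 0.55], 0], [[0, 0, 0], [0, -0.13, 0.55], 0], [[0, 0, 0], [0, -0.2, 0.55], 0], [[0, 0, 0], [0, -0.275, 0.55], 0], [[0, 0, 0], [0, -0.28, 0.55], 0], [[0, 0, 0], [0, -0.28, 0.55], 0], [[0, 0, 0], [0, -0.28, 0.55], 0], [[0, 0, 0], [0, -0.28, 0.55], 0]]}}

```text
time: 34.17
eef_pos: [0.5874, -0.2351, 0.1327]
tcp_rot: [1.0, 0.019, 0.002, 0.001]
force: [1.6, -2.6, 5.6]
gripper_width: 0.0161
gripper_force: 61.5
```

```bash
python3 -c "
from h import *
st()"
```

```text
t 34.17 TCP bay mm [  16.1 -169.5  132.7] toolx yaw rel bay deg -0.02 zaxis [ 0.004 -0.003 -1.   ] F [ 1.6 -2.6  5.6] w 16.1 gf 61.5
```

Request:
{"api": "carry_out", "payload": {"plan": [[[0, 0, 0], [0, 0, 0], 0.6], [[0, 0, 0], [0, 0, 0], 0.6], [[0, 0, 0], [0, 0, 0], 0.6], [[0, 0, 0], [0, 0, 0], 0.6], [[0, 0, 0], [0, 0, -0.2], 0.6], [[0, 0, 0], [0, 0, -0.4], 0.6], [[0, 0, 0], [0, 0, -0.7], 0.6], [[0, 0, 0], [-0.3, 0.1, -0.8], 0.6], [[0, 0, 0], [-0.6, 0.2, -0.8], 0.6], [[0, 0, 0], [-0.6, 0.2, -0.8], 0.6], [[0, 0, 0], [-0.6, 0.2, -0.8], 0.6], [[0, 0, 0], [-0.6, 0.2, -0.8], 0.6]]}}

```text
time: 35.17
eef_pos: [0.496, -0.2679, 0.2509]
tcp_rot: [1.0, 0.018, -0.0, -0.0]
force: [-0.2, -0.5, -0.9]
gripper_width: 0.0514
gripper_force: 0.0
```

```bash
python3 - <<'E'
from h import *
s=st(); a=cv2.imread("pics/top0.png"); b=manip.get_image("top")
for r in (180,183): print(a[r,322:350].sum(1)//3,b[r,322:350].sum(1)//3)
print(a[166:186,270].sum(1)//3,b[166:186,270].sum(1)//3)
print("rack caps differ cols 225-325", [int(np.abs(a[135:165,c:c+8].astype(int)-b[135:165,c:c+8]).mean()) for c in range(222,322,8)])
E
```

```text
t 35.17 TCP bay mm [ -76.4 -198.8  250.9] toolx yaw rel bay deg -0.11 zaxis [-0.001  0.001 -1.   ] F [-0.2 -0.5 -0.9] w 51.4 gf 0.0
[208 209 207 201 136  70  48  48  48  48  46  60 120 148 149 159 195 197
 177 172 174 171 173 170 150 145 143 145] [209 207 202 130  58  47  46  47  47  44  66 144 150 159 195 200 199 196
 178 173 174 174 174 171 150 147 146 145]
[182 182 183 177 126  57  45  48  47  50  48  43  33  35  34  28  32  32
  32  36  46  48  49  49  46  49  49  47] [184 181 178 107  47  47  47  49  52  43  42  37  37  40  34  33  33  34
  31  50  49  46  46  47  52  46  54  50]
[158  95  87  73  65  65  65  68  68  64  69  64  62  71  93 111 111 114
 111 110] [183 108  87  84  68  68  67  67  67  66  67  68  68  69  87 109 116 115
 111 114]
rack caps differ cols 225-325 [2, 5, 1, 1, 1, 1, 2, 5, 1, 1, 1, 1, 1]
```

```bash
python3 -c "
from plant import manip
print(manip.job_done())"
```

```text
the job is handed in; nothing more can be done
None
```

I loaded both waiting racks fully home, shut the flap, slid the bay lock back to its locked stop and handed the job in at about 35 s; the hand-in returned no verdict, so success isn't confirmed beyond my own force and camera checks.

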